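Clamp a flow cell in the hand press

TASK

Stack the flow cell in the hand press: the blue channel plate flat on the seat, the white cover plate on top of it, both squared up against the two brass fences. Then screw the black knob down clockwise until it stops tight, so the red pad clamps the stack, and leave the other things on the bench where they are.

Things in the scene. Friction and masses are not known exactly. Their poses are not given: they have to be found in the camera images.
- press: Hand screw press fixed to the bench, 210 x 80 mm. Origin: on the bench surface, under the centre of the place for the plates; x is its long axis, z up. Dark seat 20 mm above the bench, x -85 to 80 mm, y -36 to 38 mm. A plate squared against both fences has its centre at x = 0, y = 0 and its length along x.
- fence_corner (a point): Inner corner of the brass fences at seat height: x = 80, y = 32, z = 20 mm of the press, axes as the press. Fences rise 26 mm above the seat. End fence: face x = 80 mm, y -35 to 35. Side fence: face y = 32 mm, 10 mm thick, only from x = 10 to 75 mm, so that a finger has room beside the rest of the plate.
- bridge_nose (a point): Underside of the front end of the green arm that overhangs the seat: x = 36, y = 0, z = 63 mm of the press. The arm spans x 36 to 122 mm, y +-20, z 63 to 76 mm, on a column behind the end fence (x 94 to 122, y +-22 mm). Plates cannot be lowered through it: lower them in front (smaller x) and slide them under it along +x.
- screw_grip (a point): Middle of the round knurled black knob (46 mm diameter, 30 mm tall, orange top) of the clamp screw, on its axis, at x = 58, y = 0 mm of the press. Its height above the bench is 109 mm fully loose and 97 mm tight: the knob sinks 4 mm per radian.
- screw (a joint): Screw angle, rad: grows clockwise seen from above (tightening), 0 fully loose, hard stop at 3.0 = tight; starts 2 to 2.9 rad short of it. Friction 0.12 N m; it stays where left.
- pad: Red pressing pad that sinks with the screw, 30 mm diameter, 6 mm thick, origin at the centre of its underside: 53 mm above the bench with the screw at 0, 41 mm at 3.0 if nothing is below. Sprung, 4 N per mm: on two stacked plates (top at 44 mm) it touches at about 2.25 rad and presses about 12 N when tight.
- blue_plate: Blue channel plate, rigid, 160 x 64 x 12 mm, about 0.15 kg, white channel lines on top. Origin: centre of its underside; x along its length, z up. Either end may go first.
- white_plate: White cover plate with eight black ports, rigid, 160 x 64 x 12 mm, about 0.15 kg. Origin: centre of its underside; x along its length, z up. Either end may go first.
- amber_bottle: Bystander: amber glass bottle with white cap, 66 mm diameter, 160 mm tall. Origin: centre of its underside, at the start on the bench.
- beaker: Bystander: open glass beaker, 70 mm diameter, 90 mm tall. Origin: centre of its underside, at the start on the bench.
- white_jar: Bystander: white jar with blue lid, 64 mm diameter, 75 mm tall. Origin: centre of its underside, at the start on the bench.
- tip_box: Bystander: green tip box, 100 x 75 x 51 mm. Origin: centre of its underside, at the start on the bench.
- tube_rack: Bystander: yellow tube rack, 75 x 190 mm, 45 mm tall, tubes standing to 69 mm. Origin: centre of its underside, at the start on the bench.
- pipette_a: Bystander: white and blue pipette lying along its x axis, 280 mm long (103 mm to -x, 177 mm to +x), about 30 mm wide and high. Origin: centre of its underside, at the start on the bench.
- pipette_b: Bystander: second pipette, the same. Origin: centre of its underside, at the start on the bench.
- trough: Bystander: white open trough, 130 x 80 x 30 mm. Origin: centre of its underside, at the start on the bench.
Not all that is in view belongs to the job. There is more than one size of the blue_plate; the one meant has the size given above.

How it is judged:
By the outcome, as a careful person would: the job done as asked, in the order asked, and still so for the second after the job is handed in, with the robot touching nothing.
It also fails if it takes over 72 s, if anything falls off the work surface, if the arm or the gripper's body presses on something with over 40 N, if the wrist force passes 120 N, or if a joint passes its speed limit or range.

ROBOT

A 7-joint arm with a two-finger parallel gripper is mounted at the origin on the work surface. World frame = base frame: x ahead of the robot, y to its left, z up, the work surface at z = 0. Lengths are in m, angles in rad, forces in N, time in s.
With the tool pointing down it reaches from about 0.425 to 0.875 m from the base axis. Payload 4.7 kg.
Tool frame: the origin (TCP) lies at the very end of the fingers, on their centre line; the grasp point (between the pads) lies 19 mm behind it (grip_point_offset is the distance from the TCP to the grasp point, in m); x points along the fingers, z is the direction in which the jaws open and shut, and the axes are right-handed (so a half turn about x gives the same grasp; the last joint's range is limited). The gripper opens to 87 mm and grips with 3 to 60 N. Pads are 19 mm wide; open, the fingers measure 117 mm over their backs; the gripper's body (75 mm by 190 mm) begins 51 mm behind the grasp point.
Start: joints at [1.277, 0.321, -0.07, 1.45, 0.023, 1.371, -0.057], TCP at [0.197, -0.619, 0.223] pointing down, gripper open.
Joint ranges: [-2.86, 2.86], [-0.3, 2.09], [-1.38, 1.24], [0.06, 2.45], [-1.56, 4.7], [0.09, 2.05], [-2.69, 2.69]. Speed limits (rad/s): [2.57, 2.57, 3.14, 3.14, 3.14, 3.14, 3.14].

INTERFACE

Orientations are given as a rotation vector (axis times angle).
In Python, from bench import get_state, get_image, calibration, close_job, grip_point_offset gives the robot as it stands.
- The arm moves only by the tool play_rows, never from a script. Its argument "targets" is a list of rows, each an object with "claw": the closure, from 0 (fully open) to 1 (shut); "linear": the shift along the tool's x, y, z as a fraction of full scale, a list of three; "rotation": the turn, a rotation vector about the tool's x, y, z as a fraction of full scale, a list of three. In form: [{"claw": claw, "linear": [x, y, z], "rotation": [wx, wy, wz]}, ...]. A call has 1 to 10 rows; each row shifts and turns the pose as measured when the row begins, along the tool's axes as they then stand; what a row does not reach is not made up. Full scale, the value 1, is 2.5 cm for a shift and 90 degrees for a turn. A row lasts 1/12 s, in which the tool goes at most 41.7 mm and 7.16 degrees, less where a joint would pass 70% of its speed; a pose out of reach is approached as far as the arm can. A call with a number of a shift or a turn outside -1 to 1 is refused whole. A call with a gripper value outside its range is refused whole. The fingers move at their own pace and stop on an object; "newtons" is the grip in N (left out, the last holds). Time passes only in rows, so rows that do not move let the fingers close. It gives the time, the measured TCP pose, the force and the opening at its end, in the units of the state.
- get_state(): the state, without advancing time (a new reading comes with each control period).
- get_image(name): name is "scene" or "top" or "wrist"; returns the picture (420x560x3 uint8, blue, green, red); there is no depth.
- calibration(name): a dict with "fx", "fy", "cx", "cy" (pixels), "rvec" (rotation vector, rad) and "tvec" (3), from world to camera coordinates, as OpenCV has them; the wrist camera has in their place "hand_eye" (4x4, takes a point from camera to tool coordinates, whose origin is the TCP and whose axes are the tool frame's). Camera axes: x right, y down, z forward; pixel columns grow to the right and rows downward; lengths in m; the calibration is good to about 2 mm. A picture is of the moment at which its call begins: read the wrist's pose just before it. calibration takes no time and is no camera call.
- close_job(): hands the job in, once; it reports no verdict.
The state is a dict: "time": time; "joint_positions": joint angles; "qd": joint speeds; "joint_torque": joint torques, N m; "position": TCP position; "tool_rot": TCP orientation; "ft_force": force on the tool from outside, world axes, zero at the start; "torque": the same for the moment, N m; "grip_width": opening from 0.0 (shut) to 1.0 (fully open).
Only numpy, scipy, OpenCV 4.12 (cv2) and the standard library are available. Lean on these libraries where they do the work, as an engineer would, in place of code of your own. Each camera call takes 0.05 s, during which the arm holds its last target. There are 200 camera calls.

## Working session

There is one attempt and no reset: what is moved stays moved. The work goes in short steps, Python scripts to look and compute and a tool call to move; the robot and the scene stay as the last step left them, time stands still between calls to the robot, and variables do not carry over. Pictures are saved under pics/ and viewed, about 8 in all and at most 12, crops included, and the job is handed in when it is done.

Besides the shell and the picture viewer there is one more tool, called after ">>>" as name([rows], argument=value, ...), one row to a line, values as JSON. play_rows: Moves the arm, as the interface text tells. Shift numbers are shares of 2.5 cm and turn numbers shares of 90 degrees, none past 1 either way. Its arguments: {"type":"object","properties":{"targets":{"type":"array"},"newtons":{"type":"number"}},"required":["targets"]}

```bash
mkdir -p pics; python3 - <<'E'
from bench import *
import cv2
for n in("top","scene"):
    cv2.imwrite(f"pics/{n}0.png",get_image(n)); print(n,calibration(n))
print(calibration("wrist")); print(get_state(),grip_point_offset)
E
```

```text
top {'fx': 399.7545098718502, 'fy': 399.7545098718502, 'cx': 272.7207777328962, 'cy': 206.2910366669513, 'rvec': array([ 2.11992396, -2.13038884,  0.21372535]), 'tvec': array([0.00297063, 0.5374799 , 1.09840462])}
scene {'fx': 518.089919400297, 'fy': 518.089919400297, 'cx': 280.68251170914664, 'cy': 204.95967451585346, 'rvec': array([ 1.53286263,  1.97130966, -0.87296714]), 'tvec': array([ 0.14121933, -0.292604  ,  1.99692311])}
{'fx': 332.9084250734401, 'fy': 332.9084250734401, 'cx': 271.6186276069782, 'cy': 206.15208467786317, 'hand_eye': array([[-6.72540848e-04, -2.40495716e-01,  9.70649967e-01,
        -1.62152941e-01],
       [-4.54940250e-04, -9.70650012e-01, -2.40496042e-01,
         6.52674695e-02],
       [ 9.99999670e-01, -6.03331151e-04,  5.43390601e-04,
        -5.87792758e-04],
       [ 0.00000000e+00,  0.00000000e+00,  0.00000000e+00,
         1.00000000e+00]])}
{'time': 0.1, 'joint_positions': array([ 1.27709449,  0.32173284, -0.07009328,  1.45153697,  0.02255285,
        1.37080853, -0.05690459]), 'qd': array([-0.00113965, -0.001233  , -0.00136802, -0.00413888,  0.00114964,
        0.00033975,  0.0015052 ]), 'joint_torque': array([ 9.04893773e-05, -4.92571414e+01, -4.05655531e-01, -3.13401997e+01,
       -6.42249640e-02,  3.94579454e-02,  6.93546281e-05]), 'position': array([ 0.19675272, -0.61898967,  0.2215894 ]), 'tool_rot': array([ 0.98051753,  1.34067738, -0.97891253]), 'ft_force': array([0.29815634, 0.36783382, 0.13659927]), 'torque': array([ 0.01592632,  0.0085705 , -0.00362482]), 'grip_width': 1.0062755783683326} 0.0187
```

View pics/top0.png

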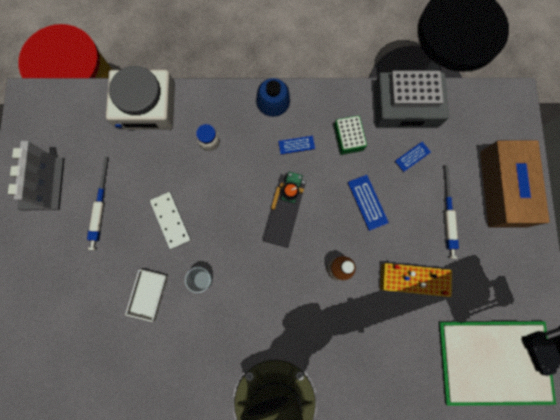

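View pics/scene0.png

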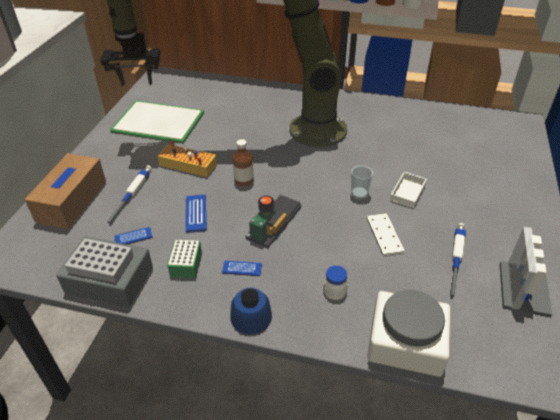

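The top view shows blue candidates: the large one at (368,202), small ones at (297,145) and (413,157), and a label on the box at (523,180). White candidates are the ported plate at (170,220) and the trough at (146,295). The press is at (287,205), with its knob at (291,190). By size and description I take (368,202) and (170,220).

```bash
cat > h.py <<'E'
import numpy as np,cv2
from bench import *
from scipy.spatial.transform import Rotation as R
def cam(n,s=None):
    c=calibration(n); K=np.array([[c['fx'],0,c['cx']],[0,c['fy'],c['cy']],[0,0,1]])
    if n=='wrist':
        T=np.eye(4); T[:3,:3]=R.from_rotvec(s['tool_rot']).as_matrix(); T[:3,3]=s['position']
        M=np.linalg.inv(T@c['hand_eye']); return K,M[:3,:3],M[:3,3]
    return K,cv2.Rodrigues(c['rvec'])[0],c['tvec']
def unproj(C,uv,z):
    K,Rm,t=C; uv=np.atleast_2d(uv).astype(float)
    d=(np.linalg.inv(K)@np.c_[uv,np.ones(len(uv))].T).T@Rm; o=-Rm.T@t
    return o+d*((z-o[2])/d[:,2])[:,None]
def proj(C,P):
    K,Rm,t=C; p=(K@(Rm@np.atleast_2d(P).T+t[:,None])).T; return p[:,:2]/p[:,2:]
def rect(mask,C,z):
    """largest blob -> centre, yaw(deg) of long axis, length, width on plane z"""
    cs,_=cv2.findContours(mask.astype(np.uint8),0,2); c=max(cs,key=cv2.contourArea)
    P=unproj(C,c[:,0,:],z)[:,:2]; (x,y),(w,h),a=cv2.minAreaRect((P*1000).astype(np.float32))
    if w<h: w,h,a=h,w,a+90
    return (round(x/1000,4),round(y/1000,4)),round((a+90)%180-90,2),round(w,1),round(h,1)
E
python3 - <<'E'
from h import *
C=cam('top'); im=cv2.imread('pics/top0.png'); hsv=cv2.cvtColor(im,cv2.COLOR_BGR2HSV)
def win(m,u0,u1,v0,v1):
    o=np.zeros_like(m); o[v0:v1,u0:u1]=m[v0:v1,u0:u1]; return o
blue=(hsv[...,0]>100)&(hsv[...,0]<130)&(hsv[...,1]>120)&(hsv[...,2]>60)
blue=cv2.morphologyEx(blue.astype(np.uint8),cv2.MORPH_CLOSE,np.ones((5,5)))
for w in((340,395,168,240),(275,320,130,160),(390,435,138,175)): print('blue',rect(win(blue,*w),C,.012))
wh=(hsv[...,1]<60)&(hsv[...,2]>140); wh=cv2.morphologyEx(wh.astype(np.uint8),cv2.MORPH_CLOSE,np.ones((5,5)))
print('white',rect(win(wh,145,195,188,252),C,.012))
org=(hsv[...,0]<12)&(hsv[...,1]>150)&(hsv[...,2]>120); m=win(org.astype(np.uint8),275,310,170,205)
v,u=np.nonzero(m); print('knob',u.mean(),v.mean(),unproj(C,[u.mean(),v.mean()],.121))
a=cv2.resize(im[160:255,230:325],(570,570),interpolation=cv2.INTER_CUBIC)
cv2.imwrite('pics/press.png',a)
E
```

```text
blue ((0.5579, -0.2836), 21.1, 158.9, 65.1)
blue ((0.7383, -0.0738), -80.8, 107.5, 43.4)
blue ((0.7003, -0.429), -55.34, 109.6, 43.3)
white ((0.5064, 0.3059), 24.41, 161.6, 65.1)
knob 290.0869565217391 190.07608695652175 [[ 0.56880766 -0.04652412  0.121     ]]
```

View pics/press.png

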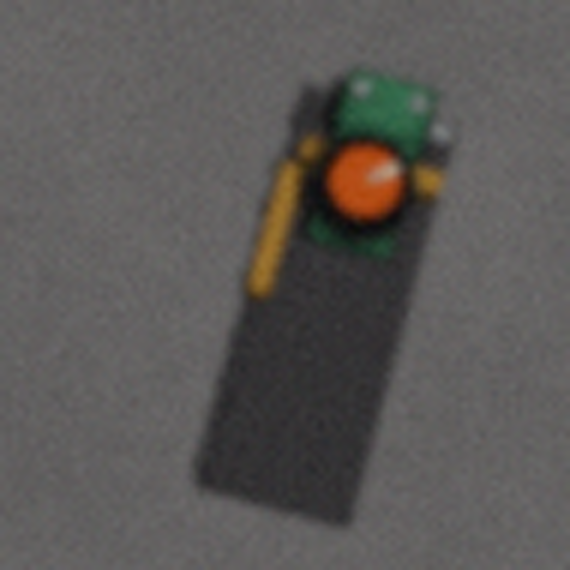

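The close crop confirms the choice: the 160x65 mm blue plate is at (368,202), and the other blue ones measure 108x43 mm. In the crop the front corners of the press seat are at (200,485) and (352,522), the side fence runs from (260,292) to (290,165), and the knob is at (365,180).

```bash
cat >> h.py <<'E'
def ax(s): return R.from_rotvec(s['tool_rot']).as_matrix()
def info():
    s=get_state(); M=ax(s)
    print('t%.2f'%s['time'],'p',s['position'].round(4),'zyaw %.2f'%np.degrees(np.arctan2(M[1,2],M[0,2])),'tilt',M[:2,0].round(4),'F',s['ft_force'].round(1),'w %.3f'%s['grip_width'],'j',s['joint_positions'].round(2)); return s
def plan(s,tgt,zyaw):
    """turn about tool x (deg, then fraction total), then shift in fractions in the turned frame"""
    M=ax(s); y0=np.degrees(np.arctan2(M[1,2],M[0,2])); d=(y0-zyaw+90)%180-90
    # correct tilt too: desired frame
    a=np.radians(y0-d); z=np.array([np.cos(a),np.sin(a),0]); x=np.array([0,0,-1.]); N=np.c_[x,np.cross(z,x),z]
    rv=R.from_matrix(M.T@N).as_rotvec()
    print('rot frac',(rv/(np.pi/2)).round(4),'deg about x %.2f'%np.degrees(rv[0]),'| shift in turned frame',((N.T@(np.array(tgt)-s['position']))/.025).round(3),'| in present frame',((M.T@(np.array(tgt)-s['position']))/.025).round(3))
E
python3 - <<'E'
from h import *
from scipy.optimize import least_squares
C=cam('top')
cor=np.array([(200,485),(352,522),(365,180)])/6+[230-.4,160-.4]
P=np.array([(-85,38,20),(-85,-36,20),(58,0,121)])/1e3
def w(q):return (R.from_euler('z',q[2]).as_matrix()@P.T).T+[q[0],q[1],0]
r=least_squares(lambda q:(proj(C,w(q))-cor).ravel(),[.5,-.03,-.2])
print('press',r.x[:2].round(4),np.degrees(r.x[2]).round(2),'res',r.fun.round(2))
s=info(); print(ax(s).round(3))
g=np.array([.5579,-.2836])-.045*np.array([np.cos(np.radians(21.1)),np.sin(np.radians(21.1))])
print(g); plan(s,[*g,.13],21.1+90)
E
```

```text
press [ 0.5148 -0.0316] -15.54 res [ 0.44 -0.17 -0.3   0.37 -0.13 -0.18]
t0.10 p [ 0.1968 -0.619   0.2216] zyaw -72.36 tilt [-0.0006  0.0016] F [0.3 0.4 0.1] w 1.006 j [ 1.28  0.32 -0.07  1.45  0.02  1.37 -0.06]
[[-0.001  0.953  0.303]
 [ 0.002  0.303 -0.953]
 [-1.    -0.    -0.002]]
[ 0.51591709 -0.29979986]
rot frac [-0.0385 -0.0011 -0.    ] deg about x -3.46 | shift in turned frame [ 3.664 16.507 -7.316] | in present frame [ 3.677 16.035 -8.293]
```

>>> play_rows([
  {"claw": 0,"linear": [0,0,0],"rotation": [-0.0385,0,0]},
  {"claw": 0,"linear": [0.2,0.97,-0.43],"rotation": [0,0,0]},
  {"claw": 0,"linear": [0.2,0.97,-0.43],"rotation": [0,0,0]},
  {"claw": 0,"linear": [0.2,0.97,-0.43],"rotation": [0,0,0]},
  {"claw": 0,"linear": [0.2,0.97,-0.43],"rotation": [0,0,0]},
  {"claw": 0,"linear": [0.2,0.97,-0.43],"rotation": [0,0,0]},
  {"claw": 0,"linear": [0.2,0.97,-0.43],"rotation": [0,0,0]},
  {"claw": 0,"linear": [0.2,0.97,-0.43],"rotation": [0,0,0]},
  {"claw": 0,"linear": [0.2,0.97,-0.43],"rotation": [0,0,0]},
  {"claw": 0,"linear": [0.2,0.97,-0.43],"rotation": [0,0,0]},
])

```text
time: 0.93
position: [0.362, -0.4477, 0.1689]
tool_rot: [0.945, 1.367, -0.947]
ft_force: [-0.0, -0.1, 0.4]
grip_width: 1.0
```

>>> play_rows([
  {"claw": 0,"linear": [0.2,0.97,-0.43],"rotation": [0,0,0]},
  {"claw": 0,"linear": [0.2,0.97,-0.43],"rotation": [0,0,0]},
  {"claw": 0,"linear": [0.2,0.97,-0.43],"rotation": [0,0,0]},
  {"claw": 0,"linear": [0.2,0.97,-0.43],"rotation": [0,0,0]},
  {"claw": 0,"linear": [0.2,0.97,-0.43],"rotation": [0,0,0]},
  {"claw": 0,"linear": [0.2,0.97,-0.43],"rotation": [0,0,0]},
  {"claw": 0,"linear": [0,0,0],"rotation": [0,0,0]},
  {"claw": 0,"linear": [0,0,0],"rotation": [0,0,0]},
])

```text
time: 1.6
position: [0.483, -0.321, 0.1323]
tool_rot: [0.941, 1.379, -0.936]
ft_force: [0.0, -0.6, -0.1]
grip_width: 0.996
```

```bash
python3 - <<'E'
from h import *
s=info(); im=get_image('wrist'); cv2.imwrite('pics/w1.png',im); C=cam('wrist',s)
hsv=cv2.cvtColor(im,cv2.COLOR_BGR2HSV)
blue=((hsv[...,0]>100)&(hsv[...,0]<130)&(hsv[...,1]>120)&(hsv[...,2]>50)).astype(np.uint8)
blue=cv2.morphologyEx(blue,cv2.MORPH_CLOSE,np.ones((9,9)))
print(rect(blue,C,.012)); print(cv2.boundingRect(blue))
plan(s,[.5159,-.2998,.13],111.1)
E
```

```text
t1.60 p [ 0.483  -0.321   0.1323] zyaw -69.08 tilt [-0.0132  0.0128] F [ 0.  -0.6 -0.1] w 0.996 j [ 0.82  0.27 -0.32  1.72  0.08  1.19 -0.73]
((0.5548, -0.2842), 21.08, 150.0, 63.4)
(222, 0, 338, 229)
rot frac [-0.002  -0.0106  0.0049] deg about x -0.18 | shift in turned frame [ 0.091  1.534 -0.317] | in present frame [ 0.085  1.534 -0.32 ]
```

View pics/w1.png

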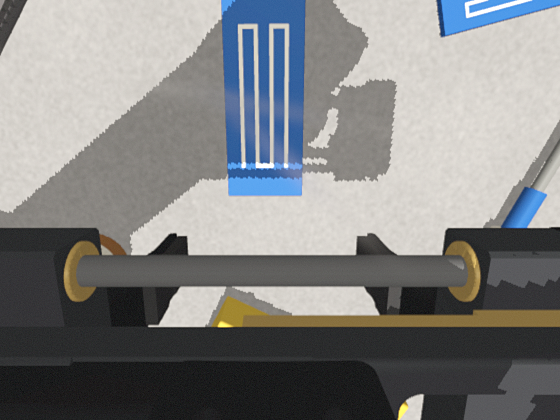

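The wrist view shows the blue plate's near-end corners at (229,195) and (301,195), centred and parallel with the jaws, with open fingers at about (165,275) and (380,275).

```bash
python3 - <<'E'
from h import *
s=info(); C=cam('wrist',s)
E=unproj(C,[(229,195.5),(302,195.5)],.012); print(E.round(4)); e=E.mean(0); a=np.radians(21.1)
g=e+.035*np.array([np.cos(a),np.sin(a),0]); print(g)
plan(s,[g[0],g[1],.004],111.1)
E
```

```text
t1.65 p [ 0.4833 -0.3202  0.1322] zyaw -69.06 tilt [-0.0127  0.0139] F [ 0.2  1.4 -0.3] w 1.001 j [ 0.82  0.27 -0.32  1.72  0.08  1.19 -0.73]
[[ 0.4728 -0.2818  0.012 ]
 [ 0.4956 -0.3409  0.012 ]]
[ 0.51683863 -0.29878204  0.012     ]
rot frac [-0.0017 -0.0112  0.0044] deg about x -0.15 | shift in turned frame [ 5.129  1.561 -0.316] | in present frame [ 5.123  1.595 -0.23 ]
```

>>> play_rows([
  {"claw": 0,"linear": [0.5,0.8,-0.16],"rotation": [-0.002,-0.011,0.004]},
  {"claw": 0,"linear": [0.8,0.8,-0.16],"rotation": [0,0,0]},
  {"claw": 0,"linear": [0.8,0,0],"rotation": [0,0,0]},
  {"claw": 0,"linear": [0.8,0,0],"rotation": [0,0,0]},
  {"claw": 0,"linear": [0.8,0,0],"rotation": [0,0,0]},
  {"claw": 0,"linear": [0,0,0],"rotation": [0,0,0]},
])

```text
time: 2.15
position: [0.5156, -0.3064, 0.0384]
tool_rot: [0.937, 1.352, -0.945]
ft_force: [-0.6, -0.7, -0.3]
grip_width: 1.001
```

```bash
python3 - <<'E'
from h import *
s=info(); plan(s,[.5168,-.2988,.004],111.1)
E
```

```text
t2.15 p [ 0.5156 -0.3064  0.0384] zyaw -69.50 tilt [ 0.0017 -0.0068] F [-0.6 -0.7 -0.3] w 1.001 j [ 0.76  0.39 -0.32  1.77  0.15  1.   -0.84]
rot frac [-0.0066  0.0044  0.0005] deg about x -0.60 | shift in turned frame [ 1.378  0.153 -0.266] | in present frame [ 1.376  0.151 -0.277]
```

>>> play_rows([
  {"claw": 0,"linear": [0.4,0.15,-0.27],"rotation": [-0.0066,0.0044,0]},
  {"claw": 0,"linear": [0.4,0,0],"rotation": [0,0,0]},
  {"claw": 0,"linear": [0.4,0,0],"rotation": [0,0,0]},
  {"claw": 0,"linear": [0.25,0,0],"rotation": [0,0,0]},
  {"claw": 0,"linear": [0,0,0],"rotation": [0,0,0]},
])

```text
time: 2.57
position: [0.5159, -0.3025, 0.0015]
tool_rot: [0.935, 1.358, -0.938]
ft_force: [-0.1, -0.1, 0.0]
grip_width: 1.0
```

```bash
python3 - <<'E'
from h import *
s=info(); plan(s,[.5168,-.2988,.004],111.1)
E
```

```text
t2.57 p [ 0.5159 -0.3025  0.0015] zyaw -69.16 tilt [ 0.0005 -0.0026] F [-0.1 -0.1  0. ] w 1.000 j [ 0.75  0.43 -0.32  1.79  0.17  0.94 -0.85]
rot frac [-0.0029  0.0017  0.0003] deg about x -0.26 | shift in turned frame [-0.098  0.085 -0.124] | in present frame [-0.099  0.085 -0.124]
```

>>> play_rows([
  {"claw": 0,"linear": [-0.1,0.085,-0.13],"rotation": [-0.003,0.0017,0]},
  {"claw": 0.3,"linear": [0,0,0],"rotation": [0,0,0]},
  {"claw": 0.5,"linear": [0,0,0],"rotation": [0,0,0]},
  {"claw": 1,"linear": [0,0,0],"rotation": [0,0,0]},
  {"claw": 1,"linear": [0,0,0],"rotation": [0,0,0]},
  {"claw": 1,"linear": [0,0,0],"rotation": [0,0,0]},
  {"claw": 1,"linear": [0,0,0],"rotation": [0,0,0]},
], newtons=40)

```text
time: 3.15
position: [0.5185, -0.2991, 0.0067]
tool_rot: [0.933, 1.358, -0.933]
ft_force: [0.6, -0.6, -1.8]
grip_width: 0.729
```

```bash
python3 - <<'E'
from h import *
s=info()
# press: pose estimate, staging: plate centre at press x=-65, grip 45 behind => -110
p=np.array([.5148,-.0316]);a=np.radians(-15.54);d=np.array([np.cos(a),np.sin(a)])
for x in(-.045,-.11,-.19): print(x,p+d*x)
plan(s,[*(p-.19*d),.13],-15.54+90)
E
```

```text
t3.15 p [ 0.5185 -0.2991  0.0067] zyaw -68.86 tilt [ 0.0029 -0.0021] F [ 0.6 -0.6 -1.8] w 0.729 j [ 0.75  0.43 -0.32  1.79  0.16  0.95 -0.85]
-0.045 [ 0.47144504 -0.019544  ]
-0.11 [ 0.4088212  -0.00212978]
-0.19 [0.33174571 0.0193031 ]
rot frac [ 0.4076  0.0015 -0.0018] deg about x 36.68 | shift in turned frame [ -4.93 -10.61 -10.27] | in present frame [ -4.979  -2.364 -14.56 ]
```

Re-grip 20 mm nearer the plate's centre and lower, because the reach limit at the press front (0.425 m) needs it.

>>> play_rows([
  {"claw": 0,"linear": [0,0,0],"rotation": [0,0,0]},
  {"claw": 0,"linear": [0,0,0],"rotation": [0,0,0]},
  {"claw": 0,"linear": [0,0,0],"rotation": [0,0,0]},
  {"claw": 0,"linear": [0,0.4,0],"rotation": [-0.003,0.001,-0.001]},
  {"claw": 0,"linear": [0,0.4,0],"rotation": [0,0,0]},
  {"claw": 0,"linear": [0,0,0],"rotation": [0,0,0]},
])

```text
time: 3.65
position: [0.539, -0.2918, 0.0073]
tool_rot: [0.93, 1.36, -0.93]
ft_force: [0.2, 0.7, 0.4]
grip_width: 0.984
```

```bash
python3 - <<'E'
from h import *
s=info(); a=np.radians(21.1)
plan(s,[.5168+.02*np.cos(a),-.2988+.02*np.sin(a),.004],111.1)
E
```

```text
t3.65 p [ 0.539  -0.2918  0.0073] zyaw -68.63 tilt [ 0.0018 -0.0017] F [0.2 0.7 0.4] w 0.984 j [ 0.72  0.45 -0.33  1.75  0.17  0.96 -0.87]
rot frac [ 0.003   0.0015 -0.0007] deg about x 0.27 | shift in turned frame [ 0.132 -0.13  -0.06 ] | in present frame [ 0.132 -0.129 -0.06 ]
```

>>> play_rows([
  {"claw": 0,"linear": [0.16,-0.12,-0.06],"rotation": [0.003,0.0015,0]},
  {"claw": 0.3,"linear": [0,0,0],"rotation": [0,0,0]},
  {"claw": 0.5,"linear": [0,0,0],"rotation": [0,0,0]},
  {"claw": 1,"linear": [0,0,0],"rotation": [0,0,0]},
  {"claw": 1,"linear": [0,0,0],"rotation": [0,0,0]},
  {"claw": 1,"linear": [0,0,0],"rotation": [0,0,0]},
], newtons=40)

```text
time: 4.15
position: [0.5362, -0.2906, 0.0023]
tool_rot: [0.934, 1.362, -0.932]
ft_force: [1.3, 0.9, -0.6]
grip_width: 0.731
```

```bash
python3 - <<'E'
from h import *
s=info()
p=np.array([.5148,-.0316]);a=np.radians(-15.54);d=np.array([np.cos(a),np.sin(a)])
t=p-d*.08;print(t,np.hypot(*t)); plan(s,[*t,.13],-15.54+90)
E
```

```text
t4.15 p [ 0.5362 -0.2906  0.0023] zyaw -68.83 tilt [0.0004 0.0012] F [ 1.3  0.9 -0.6] w 0.731 j [ 0.72  0.45 -0.32  1.76  0.17  0.95 -0.87]
[ 0.43772451 -0.01016712] 0.43784256884383976
rot frac [ 4.079e-01 -8.000e-04 -3.000e-04] deg about x 36.71 | shift in turned frame [-5.107 -6.798 -9.751] | in present frame [ -5.094   0.383 -11.886]
```

>>> play_rows([
  {"claw": 1,"linear": [-0.5,0,0],"rotation": [0,0,0]},
  {"claw": 1,"linear": [-1,0,0],"rotation": [0,0,0]},
  {"claw": 1,"linear": [-1,0,0],"rotation": [0,0,0]},
  {"claw": 1,"linear": [-1,0,0],"rotation": [0.07,0,0]},
  {"claw": 1,"linear": [-1,0,0],"rotation": [0.07,0,0]},
  {"claw": 1,"linear": [-1,0,0],"rotation": [0.07,0,0]},
  {"claw": 1,"linear": [-1,0,0],"rotation": [0.07,0,0]},
  {"claw": 1,"linear": [-1,0,0],"rotation": [0.07,0,0]},
  {"claw": 1,"linear": [0,0,0],"rotation": [0.05,0,0]},
  {"claw": 1,"linear": [0,0,0],"rotation": [0,0,0]},
])

```text
time: 4.98
position: [0.5306, -0.2893, 0.2016]
tool_rot: [1.42, 1.069, -1.424]
ft_force: [-0.9, 0.3, -3.0]
grip_width: 0.732
```

```bash
python3 - <<'E'
from h import *
s=info()
plan(s,[.4377,-.0102,.13],-15.54+90)
E
```

```text
t4.98 p [ 0.5306 -0.2893  0.2016] zyaw -106.62 tilt [-0.0081  0.0067] F [-0.9  0.3 -3. ] w 0.732 j [ 0.67  0.25 -0.26  1.58  0.06  1.32 -1.45]
rot frac [-0.012  -0.0026  0.0062] deg about x -1.08 | shift in turned frame [ 2.864 -6.571 -9.758] | in present frame [ 2.969 -6.725 -9.621]
```

>>> play_rows([
  {"claw": 1,"linear": [0,-0.68,-0.98],"rotation": [-0.012,-0.0026,0.0062]},
  {"claw": 1,"linear": [0,-0.68,-0.98],"rotation": [0,0,0]},
  {"claw": 1,"linear": [0,-0.68,-0.98],"rotation": [0,0,0]},
  {"claw": 1,"linear": [0,-0.68,-0.98],"rotation": [0,0,0]},
  {"claw": 1,"linear": [0,-0.68,-0.98],"rotation": [0,0,0]},
  {"claw": 1,"linear": [0,-0.68,-0.98],"rotation": [0,0,0]},
  {"claw": 1,"linear": [0,-0.68,-0.98],"rotation": [0,0,0]},
  {"claw": 1,"linear": [0.1,-0.68,-0.98],"rotation": [0,0,0]},
  {"claw": 1,"linear": [0.2,-0.6,-0.9],"rotation": [0,0,0]},
  {"claw": 1,"linear": [0,0,0],"rotation": [0,0,0]},
])

```text
time: 5.82
position: [0.4313, -0.0293, 0.1909]
tool_rot: [1.384, 1.085, -1.399]
ft_force: [0.2, 0.1, -1.9]
grip_width: 0.731
```

```bash
python3 - <<'E'
from h import *
s=info()
plan(s,[.4377,-.0102,.13],-15.54+90)
cv2.imwrite('pics/w2.png',get_image('wrist'))
E
```

```text
t5.82 p [ 0.4313 -0.0293  0.1909] zyaw -104.29 tilt [-0.0088 -0.0017] F [ 0.2  0.1 -1.9] w 0.731 j [ 0.5  -0.11 -0.46  1.98 -0.05  1.27 -1.76]
rot frac [0.0138 0.0025 0.0051] deg about x 1.24 | shift in turned frame [ 2.436  0.041 -0.806] | in present frame [ 2.432  0.079 -0.814]
```

View pics/w2.png

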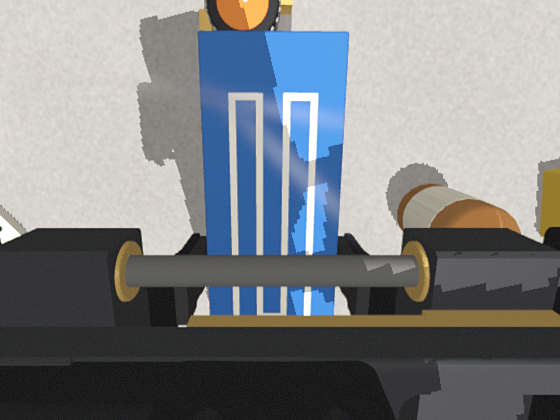

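The wrist view shows the blue plate level in the jaws, with front corners at (199,32) and (348,32). The knob is at (243,5) beyond it, and the bottle is clear on the right.

```bash
python3 - <<'E'
from h import *
s=get_state(); C=cam('wrist',s)
E=unproj(C,[(199,32),(348,32)],s['position'][2]+.008); print(((E-s['position'])@ax(s)).round(4),np.hypot(*(E[0]-E[1])[:2]))
plan(s,[.4377,-.0102,.060],-15.54+90); plan(s,[.4377,-.0102,.030],-15.54+90)
E
```

```text
[[-0.0088  0.1024 -0.0309]
 [-0.0085  0.1025  0.0318]] 0.06265970848646597
rot frac [0.0127 0.0033 0.0041] deg about x 1.15 | shift in turned frame [ 5.252 -0.018 -0.893] | in present frame [ 5.248  0.034 -0.92 ]
rot frac [0.0127 0.0033 0.0041] deg about x 1.15 | shift in turned frame [ 6.452 -0.018 -0.893] | in present frame [ 6.448  0.042 -0.926]
```

>>> play_rows([
  {"claw": 1,"linear": [0,0.05,-0.8],"rotation": [0.0138,0.0025,0.005]},
  {"claw": 1,"linear": [0,0,0],"rotation": [0,0,0]},
  {"claw": 1,"linear": [0.8,0,0],"rotation": [0,0,0]},
  {"claw": 1,"linear": [0.8,0,0],"rotation": [0,0,0]},
  {"claw": 1,"linear": [0.6,0,0],"rotation": [0,0,0]},
  {"claw": 1,"linear": [0,0,0],"rotation": [0,0,0]},
])

```text
time: 6.37
position: [0.4386, -0.0161, 0.1352]
tool_rot: [1.399, 1.066, -1.401]
ft_force: [-1.1, 0.2, -3.2]
grip_width: 0.73
```

```bash
python3 - <<'E'
from h import *
s=info()
plan(s,[.4377,-.0102,.05],-15.54+90)
E
```

```text
t6.37 p [ 0.4386 -0.0161  0.1352] zyaw -105.17 tilt [ 0.0024 -0.0051] F [-1.1  0.2 -3.2] w 0.730 j [ 0.48 -0.05 -0.49  2.05 -0.02  1.14 -1.84]
rot frac [ 0.0041  0.0027 -0.0023] deg about x 0.37 | shift in turned frame [ 3.408 -0.096 -0.217] | in present frame [ 3.407 -0.107 -0.232]
```

>>> play_rows([
  {"claw": 1,"linear": [0.6,-0.1,-0.22],"rotation": [0.004,0.0027,-0.0023]},
  {"claw": 1,"linear": [0.8,0,0],"rotation": [0,0,0]},
  {"claw": 1,"linear": [0.8,0,0],"rotation": [0,0,0]},
  {"claw": 1,"linear": [0.8,0,0],"rotation": [0,0,0]},
  {"claw": 1,"linear": [0.6,0,0],"rotation": [0,0,0]},
  {"claw": 1,"linear": [0,0,0],"rotation": [0,0,0]},
])

```text
time: 6.87
position: [0.4406, -0.0154, 0.0457]
tool_rot: [1.406, 1.066, -1.404]
ft_force: [-0.2, 0.4, -2.4]
grip_width: 0.729
```

```bash
python3 - <<'E'
from h import *
s=info()
plan(s,[.4377,-.0102,.028],-15.54+90)
im=get_image('wrist'); cv2.imwrite('pics/w3.png',im); cv2.imwrite('pics/t3.png',get_image('top'))
a=cv2.imread('pics/t3.png')[160:255,230:325]; a=cv2.resize(a,(420,420),interpolation=cv2.INTER_CUBIC)
cv2.imwrite('pics/c3.png',np.hstack([im[:,150:530],a]))
E
```

```text
t6.87 p [ 0.4406 -0.0154  0.0457] zyaw -105.48 tilt [ 0.0029 -0.0017] F [-0.2  0.4 -2.4] w 0.729 j [ 0.46  0.08 -0.5   2.13  0.05  0.94 -1.9 ]
rot frac [ 0.0007  0.0005 -0.002 ] deg about x 0.06 | shift in turned frame [ 0.708 -0.165 -0.168] | in present frame [ 0.708 -0.167 -0.169]
```

View pics/c3.png

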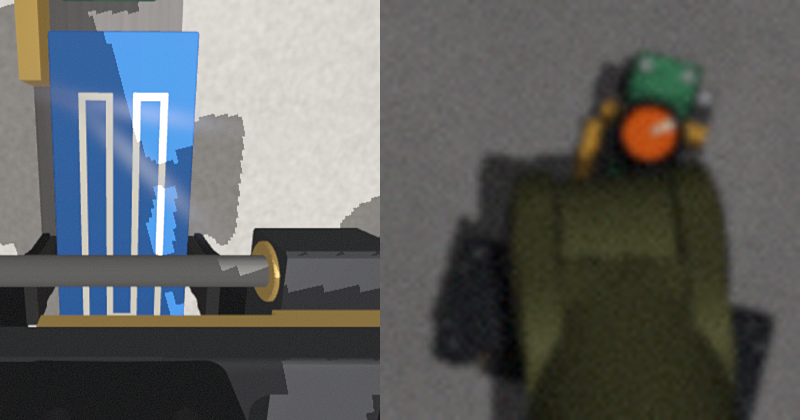

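The view shows the plate with front corners at about (199,32) and (348,32), the brass side fence just left of its front corner, and the fence's inner near top corner at about (198,80). The top view shows the plate lined up with the press and the knob clear.

```bash
python3 - <<'E'
from h import *
s=get_state(); C=cam('wrist',s); a=np.radians(-15.54); p=np.array([.5148,-.0316,0]); Rp=R.from_euler('z',a).as_matrix()
def P(uv,z): print(uv,z,((unproj(C,uv,z)-p)@Rp*1000).round(1))
P([(198,79)],.046); P([(199,32),(348,32)],.0457+.009)
P([(197,0),(198,79),(165,83)],.046)
im=cv2.imread('pics/w3.png')
# seat left edge: scan rows for light->dark transition
hsv=cv2.cvtColor(im,cv2.COLOR_BGR2HSV)
cv2.imwrite('pics/c4.png',cv2.resize(im[0:240,140:260],(400,800),interpolation=cv2.INTER_CUBIC)[:600])
for v in range(0,80,10):
    row=hsv[v].astype(int); br=np.where((row[140:230,0]>12)&(row[140:230,0]<30)&(row[140:230,1]>110))[0]+140
    print(v,br.min() if len(br) else None,br.max() if len(br) else None)
for v in range(90,230,20): print(v,im[v,176:206].mean(1).astype(int))
E
```

```text
[(198, 79)] 0.046 [[11.3 31.1 46. ]]
[(199, 32), (348, 32)] 0.0547 [[ 29.1  27.9  54.7]
 [ 29.2 -35.9  54.7]]
[(197, 0), (198, 79), (165, 83)] 0.046 [[44.3 29.9 46. ]
 [11.3 31.1 46. ]
 [ 9.5 46.6 46. ]]
0 165 198
10 165 198
20 166 198
30 166 197
40 167 197
50 168 197
60 168 197
70 169 198
90 [134 133 133 135 133 135 134 137 101  95 100 100  99  99  98 101 103 102
 102 101 100 106 103 104 105 112 113 115 114 115]
110 [128 128 127 128 132 132 135 138 141  90  78  83  84  84  86  84  88  87
  88  89  88  90  90  89  94  95 102 103 103 105]
130 [130 129 130 131 130 130 132 133 133 135  93  77  85  82  85  85  83  84
  85  86  85  85  88  88  88  82  92 100 102 100]
150 [130 131 131 132 134 132 132 134 133 138 139 103  77  82  86  84  86  83
  85  86  83  84  86  87  89  87  78  92 100 100]
170 [140 137 136 139 134 133 133 135 131 130 130 135 102  78  83  85  82  84
  85  83  83  84  84  82  87  89  84  87  95 101]
190 [136 136 134 137 136 134 134 129 131 133 134 139 138 111  83  81  87  84
  82  87  86  84  83  85  84  86  83  86  85  94]
210 [134 133 132 132 136 133 134 134 132 131 133 134 138 138 108  83  80  84
  87  85  83  86  83  85  84  86  83  83  84  90]
```

```bash
python3 - <<'E'
from h import *
s=get_state(); C=cam('wrist',s); a=np.radians(-15.54); p=np.array([.5148,-.0316,0]); Rp=R.from_euler('z',a).as_matrix()
P=lambda uv,z:((unproj(C,uv,z)-p)@Rp*1000).round(1)
print('seat',P([(183.5,90),(185,110),(186,130),(187,150),(188,170),(189,190),(190,210)],.02)[:,:2].tolist())
print('fence outer',P([(164.5,0),(168.5,70)],.046)[:,:2].tolist()); print('plate edge',P([(199,32),(207,200)],.055)[:,:2].tolist())
E
```

```text
seat [[9.1, 44.7], [-1.4, 44.5], [-12.1, 44.6], [-23.2, 44.7], [-34.5, 44.8], [-46.2, 44.9], [-58.2, 45.0]]
fence outer [[44.3, 44.3], [15.2, 44.6]]
plate edge [[29.1, 27.8], [-44.4, 27.7]]
```

>>> play_rows([
  {"claw": 1,"linear": [0.3,0,0],"rotation": [0,0,-0.002]},
  {"claw": 1,"linear": [0.25,0.2,0],"rotation": [0,0,0]},
  {"claw": 1,"linear": [0,0.5,0],"rotation": [0,0,0]},
  {"claw": 1,"linear": [0,0.5,0],"rotation": [0,0,0]},
  {"claw": 1,"linear": [0,0.3,0],"rotation": [0,0,0]},
  {"claw": 1,"linear": [0,0,0],"rotation": [0,0,0]},
])

```text
time: 7.47
position: [0.4862, -0.028, 0.0385]
tool_rot: [1.411, 1.056, -1.396]
ft_force: [-0.2, -0.2, -1.7]
grip_width: 0.729
```

```bash
python3 - <<'E'
from h import *
s=info()
plan(s,[.5148-.022*.9634,-.0316+.022*.268,.024],-15.54+90)
E
```

```text
t7.47 p [ 0.4862 -0.028   0.0385] zyaw -105.53 tilt [ 0.014  -0.0042] F [-0.2 -0.2 -1.7] w 0.729 j [ 0.45  0.18 -0.48  2.05  0.11  0.93 -1.93]
rot frac [ 0.0001  0.0002 -0.0093] deg about x 0.01 | shift in turned frame [ 0.581  0.263 -0.167] | in present frame [ 0.584  0.254 -0.167]
```

>>> play_rows([
  {"claw": 1,"linear": [0.2,0,0],"rotation": [0,0,-0.0093]},
  {"claw": 1,"linear": [0.2,0,0],"rotation": [0,0,0]},
  {"claw": 1,"linear": [0.08,0,0],"rotation": [0,0,0]},
  {"claw": 1,"linear": [0,0,0],"rotation": [0,0,0]},
])

```text
time: 7.8
position: [0.4861, -0.0279, 0.0256]
tool_rot: [1.405, 1.07, -1.407]
ft_force: [0.0, 0.2, -1.5]
grip_width: 0.727
```

```bash
python3 - <<'E'
from h import *
s=info()
plan(s,[.5148-.022*.9634,-.0316+.022*.268,.024],-15.54+90)
E
```

```text
t7.80 p [ 0.4861 -0.0279  0.0256] zyaw -105.53 tilt [-0.0017  0.0002] F [ 0.   0.2 -1.5] w 0.727 j [ 0.45  0.21 -0.48  2.04  0.12  0.92 -1.94]
rot frac [0.0001 0.0002 0.0011] deg about x 0.01 | shift in turned frame [ 0.062  0.266 -0.166] | in present frame [ 0.062  0.267 -0.166]
```

>>> play_rows([
  {"claw": 1,"linear": [0.03,0.1,0],"rotation": [0,0,0]},
  {"claw": 1,"linear": [0.02,0.1,0],"rotation": [0,0,0]},
  {"claw": 1,"linear": [0,0.08,0],"rotation": [0,0,0]},
  {"claw": 1,"linear": [0,0.04,0],"rotation": [0,0,0]},
])

```text
time: 8.13
position: [0.49, -0.0292, 0.0227]
tool_rot: [1.4, 1.076, -1.413]
ft_force: [-2.0, 0.1, -0.1]
grip_width: 0.73
```

>>> play_rows([
  {"claw": 1,"linear": [0,0.06,0],"rotation": [0,0,0]},
  {"claw": 1,"linear": [0,0.06,0],"rotation": [0,0,0]},
])

```text
time: 8.3
position: [0.49, -0.0293, 0.0224]
tool_rot: [1.396, 1.081, -1.418]
ft_force: [-8.5, 1.8, 6.9]
grip_width: 0.732
```

```bash
python3 - <<'E'
from h import *
s=info()
plan(s,[.5148-.022*.9634,-.0316+.022*.268,.024],-15.54+90)
E
```

```text
t8.30 p [ 0.49   -0.0293  0.0224] zyaw -105.42 tilt [-0.0163  0.001 ] F [-8.5  1.8  6.9] w 0.732 j [ 0.44  0.23 -0.48  2.02  0.13  0.93 -1.94]
rot frac [0.0013 0.0022 0.0102] deg about x 0.12 | shift in turned frame [-0.066  0.101 -0.177] | in present frame [-0.068  0.101 -0.177]
```

Contact with the end fence. Now push toward the side fence.

>>> play_rows([
  {"claw": 1,"linear": [-0.02,-0.02,-0.1],"rotation": [0.001,0.002,0.01]},
  {"claw": 1,"linear": [0,0,-0.1],"rotation": [0,0,0]},
  {"claw": 1,"linear": [0,0,-0.06],"rotation": [0,0,0]},
  {"claw": 1,"linear": [0,0,-0.06],"rotation": [0,0,0]},
], newtons=15)

```text
time: 8.63
position: [0.4916, -0.0237, 0.023]
tool_rot: [1.405, 1.064, -1.408]
ft_force: [-3.3, -5.3, -0.3]
grip_width: 0.73
```

```bash
python3 - <<'E'
from h import *
s=info()
plan(s,[.5148-.022*.9634,-.0316+.022*.268,.024],-15.54+90)
E
```

```text
t8.63 p [ 0.4916 -0.0237  0.023 ] zyaw -105.63 tilt [ 0.0001 -0.0037] F [-3.3 -5.3 -0.3] w 0.730 j [ 0.43  0.22 -0.48  2.03  0.13  0.92 -1.96]
rot frac [-0.001   0.0023 -0.0007] deg about x -0.09 | shift in turned frame [-0.039  0.099  0.054] | in present frame [-0.039  0.1    0.054]
```

>>> play_rows([
  {"claw": 1,"linear": [0.02,0,-0.06],"rotation": [0,0,0]},
  {"claw": 1,"linear": [0,0,-0.08],"rotation": [0,0,0]},
  {"claw": 1,"linear": [0,0.08,0],"rotation": [0,0,0]},
  {"claw": 1,"linear": [0,0.08,-0.06],"rotation": [0,0,0]},
])

```text
time: 8.97
position: [0.4916, -0.0238, 0.0228]
tool_rot: [1.396, 1.066, -1.423]
ft_force: [-9.5, -4.8, 5.8]
grip_width: 0.735
```

```bash
python3 - <<'E'
from h import *
s=info()
plan(s,[.5148-.022*.9634,-.0316+.022*.268,.024],-15.54+90)
im=get_image('wrist'); cv2.imwrite('pics/w5.png',im)
E
```

```text
t8.97 p [ 0.4916 -0.0238  0.0228] zyaw -105.79 tilt [-0.0121 -0.0096] F [-9.5 -4.8  5.8] w 0.735 j [ 0.43  0.23 -0.48  2.02  0.14  0.93 -1.97]
rot frac [-0.0028  0.0079  0.0058] deg about x -0.26 | shift in turned frame [-0.048  0.096  0.053] | in present frame [-0.048  0.096  0.053]
```

View pics/w5.png

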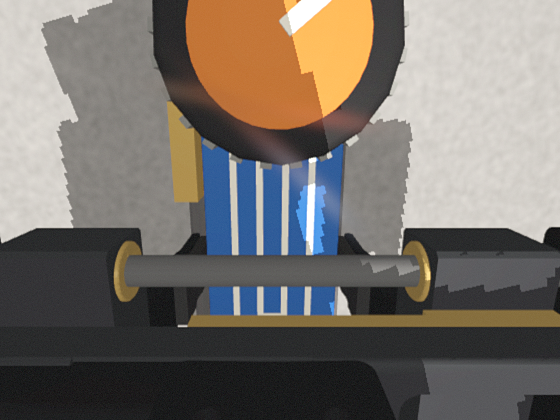

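The wrist view shows the blue plate on the seat under the knob, its left edge at (203,150)–(205,230) against the brass side fence at (170–200, 100–200). Release and lift.

>>> play_rows([
  {"claw": 1,"linear": [0,0,0],"rotation": [0,0,0]},
  {"claw": 0,"linear": [0,0,0],"rotation": [0,0,0]},
  {"claw": 0,"linear": [0,0,0],"rotation": [0,0.008,0.006]},
  {"claw": 0,"linear": [0,0,0],"rotation": [0,0,0]},
  {"claw": 0,"linear": [-0.3,0,0],"rotation": [0,0,0]},
  {"claw": 0,"linear": [-0.8,0,0],"rotation": [0,0,0]},
  {"claw": 0,"linear": [-1,0,0],"rotation": [0,0,0]},
  {"claw": 0,"linear": [-1,-0.3,0],"rotation": [0,0,0]},
  {"claw": 0,"linear": [-1,-0.3,0],"rotation": [0,0,0]},
  {"claw": 0,"linear": [0,0,0],"rotation": [0,0,0]},
])

```text
time: 9.85
position: [0.4821, -0.018, 0.1342]
tool_rot: [1.419, 1.061, -1.395]
ft_force: [2.0, 0.8, -0.6]
grip_width: 1.001
```

```bash
python3 - <<'E'
from h import *
s=info(); im=get_image('wrist'); cv2.imwrite('pics/w6.png',im)
a=np.radians(24.41); g=np.array([.5064,.3059])-.025*np.array([np.cos(a),np.sin(a)])
back=g-.055*np.array([np.cos(a),np.sin(a)])
print(g,back); plan(s,[*back,.13],24.41+90)
C=cam('wrist',s); a=np.radians(-15.54); p=np.array([.5148,-.0316,0]); Rp=R.from_euler('z',a).as_matrix()
hsv=cv2.cvtColor(im,cv2.COLOR_BGR2HSV)
m=(hsv[...,0]>100)&(hsv[...,0]<130)&(hsv[...,1]>120)&(hsv[...,2]>50)
for v in range(150,230,10):
    u=np.where(m[v,150:400])[0]+150
    if len(u): print(v,u.min(),u.max(),((unproj(C,[(u.min(),v),(u.max()+1,v)],.032)-p)@Rp*1000).round(1)[:,:2].tolist())
E
```

```text
t9.85 p [ 0.4821 -0.018   0.1342] zyaw -105.70 tilt [0.0141 0.0035] F [ 2.   0.8 -0.6] w 1.001 j [ 0.47  0.04 -0.5   1.96  0.02  1.13 -1.87]
[0.48363471 0.29556842] [0.43355108 0.27283893]
rot frac [-0.4457 -0.0016 -0.0093] deg about x -40.11 | shift in turned frame [  0.166   3.039 -11.396] | in present frame [  0.18   -5.021 -10.672]
150 237 317 [[11.2, 32.6], [11.0, -31.2]]
160 237 316 [[3.3, 32.8], [3.2, -30.6]]
170 237 316 [[-4.6, 33.0], [-4.8, -30.8]]
180 237 315 [[-12.7, 33.2], [-12.8, -30.2]]
190 238 310 [[-20.8, 32.6], [-20.9, -26.4]]
200 238 315 [[-29.1, 32.8], [-29.2, -30.7]]
210 238 315 [[-37.5, 33.0], [-37.6, -30.9]]
220 238 314 [[-46.0, 33.3], [-46.1, -30.3]]
```

>>> play_rows([
  {"claw": 0,"linear": [0,0,0],"rotation": [-0.074,0,0]},
  {"claw": 0,"linear": [0,0,0],"rotation": [-0.074,0,0]},
  {"claw": 0,"linear": [0,0,0],"rotation": [-0.074,0,0]},
  {"claw": 0,"linear": [0,0,0],"rotation": [-0.074,0,0]},
  {"claw": 0,"linear": [0,0,0],"rotation": [-0.074,0,0]},
  {"claw": 0,"linear": [0,0,0],"rotation": [-0.074,0,-0.009]},
  {"claw": 0,"linear": [0,0.26,-0.95],"rotation": [0,0,0]},
  {"claw": 0,"linear": [0,0.26,-0.95],"rotation": [0,0,0]},
  {"claw": 0,"linear": [0,0.26,-0.95],"rotation": [0,0,0]},
  {"claw": 0,"linear": [0,0.26,-0.95],"rotation": [0,0,0]},
])

```text
time: 10.73
position: [0.4648, 0.0747, 0.1292]
tool_rot: [0.871, 1.385, -0.875]
ft_force: [-0.8, -0.1, 0.2]
grip_width: 0.997
```

>>> play_rows([
  {"claw": 0,"linear": [0,0.26,-0.95],"rotation": [0,0,0]},
  {"claw": 0,"linear": [0,0.26,-0.95],"rotation": [0,0,0]},
  {"claw": 0,"linear": [0,0.26,-0.95],"rotation": [0,0,0]},
  {"claw": 0,"linear": [0,0.26,-0.95],"rotation": [0,0,0]},
  {"claw": 0,"linear": [0,0.26,-0.95],"rotation": [0,0,0]},
  {"claw": 0,"linear": [0,0.26,-0.95],"rotation": [0,0,0]},
  {"claw": 0,"linear": [0,0,0],"rotation": [0,0,0]},
  {"claw": 0,"linear": [0,0,0],"rotation": [0,0,0]},
])

```text
time: 11.4
position: [0.4336, 0.2332, 0.1251]
tool_rot: [0.867, 1.392, -0.867]
ft_force: [0.0, 0.2, 0.9]
grip_width: 1.002
```

```bash
python3 - <<'E'
from h import *
s=info(); im=get_image('wrist'); cv2.imwrite('pics/w7.png',im)
plan(s,[.4336,.2728,.13],24.41+90)
E
```

```text
t11.40 p [0.4336 0.2332 0.1251] zyaw -63.85 tilt [-0.0008  0.0008] F [0.  0.2 0.9] w 1.002 j [ 0.18  0.11 -0.76  1.93  0.08  1.13 -1.73]
rot frac [ 0.0193 -0.0007  0.0002] deg about x 1.74 | shift in turned frame [-0.195  0.656 -1.443] | in present frame [-0.194  0.7   -1.423]
```

View pics/w7.png

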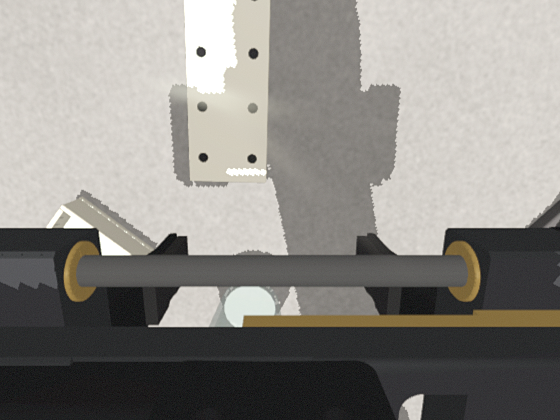

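The wrist view shows the white plate's near end at (190,184)–(268,181) and its edges running up to (184,0) and (271,0). The beaker is behind the fingers at (248,305).

```bash
python3 - <<'E'
from h import *
s=get_state(); C=cam('wrist',s)
L=unproj(C,[(184.5,5),(190,182)],.012); Rr=unproj(C,[(271,5),(268.5,180)],.012)
for e in(L,Rr): d=e[0]-e[1]; print(e.round(4).tolist(),np.degrees(np.arctan2(d[1],d[0])))
T=cam('top'); im=cv2.imread('pics/top0.png')
b=unproj(T,[(198,272)],.09); print('beaker?',b, unproj(T,[(199,283)],.0))
yaw=24.41
a=np.radians(yaw); e=(L[1]+Rr[1])/2; u=np.array([np.cos(a),np.sin(a),0]); g=e+.055*u; print('g',g)
r=b[0]-g; print('beaker rel to grip: along',r@u,'across',r@np.array([-u[1],u[0],0]))
plan(s,[g[0],g[1],.03],yaw+90)
E
```

```text
[[0.54, 0.3583, 0.012], [0.4191, 0.3033, 0.012]] 24.49057126733919
[[0.5682, 0.3007, 0.012], [0.4496, 0.245, 0.012]] 25.173815397195803
beaker? [[0.35091683 0.20264137 0.09      ]] [[0.32209248 0.21459456 0.        ]]
g [0.48444505 0.2968512  0.012     ]
beaker rel to grip: along -0.1605258089758253 across -0.03060623344887619
rot frac [ 0.0192 -0.0011  0.0001] deg about x 1.73 | shift in turned frame [ 3.808  2.907 -1.466] | in present frame [ 3.81   2.95  -1.371]
```

>>> play_rows([
  {"claw": 0,"linear": [0,0.95,-0.48],"rotation": [0.015,0,0]},
  {"claw": 0,"linear": [0,0.95,-0.48],"rotation": [0,0,0]},
  {"claw": 0,"linear": [0,0.95,-0.48],"rotation": [0,0,0]},
  {"claw": 0,"linear": [0.5,0,0],"rotation": [0,0,0]},
  {"claw": 0,"linear": [0.8,0,0],"rotation": [0,0,0]},
  {"claw": 0,"linear": [0.8,0,0],"rotation": [0,0,0]},
  {"claw": 0,"linear": [0.6,0,0],"rotation": [0,0,0]},
  {"claw": 0,"linear": [0,0,0],"rotation": [0,0,0]},
])

```text
time: 12.12
position: [0.4893, 0.2863, 0.0511]
tool_rot: [0.893, 1.375, -0.901]
ft_force: [-1.0, -0.3, -1.7]
grip_width: 0.998
```

```bash
python3 - <<'E'
from h import *
s=info(); plan(s,[.4844,.2968,.004],24.8+90)
E
```

```text
t12.12 p [0.4893 0.2863 0.0511] zyaw -66.18 tilt [-0.0008 -0.0054] F [-1.  -0.3 -1.7] w 0.998 j [ 0.04  0.39 -0.72  1.83  0.3   1.04 -1.96]
rot frac [-0.0108  0.003   0.0019] deg about x -0.98 | shift in turned frame [ 1.882 -0.    -0.463] | in present frame [ 1.88  -0.003 -0.471]
```

>>> play_rows([
  {"claw": 0,"linear": [0,0,-0.47],"rotation": [-0.0108,0.003,0.002]},
  {"claw": 0,"linear": [0.5,0,0],"rotation": [0,0,0]},
  {"claw": 0,"linear": [0.5,0,0],"rotation": [0,0,0]},
  {"claw": 0,"linear": [0.5,0,0],"rotation": [0,0,0]},
  {"claw": 0,"linear": [0.15,0,0],"rotation": [0,0,0]},
  {"claw": 0,"linear": [0,0,0],"rotation": [0,0,0]},
])

```text
time: 12.62
position: [0.4855, 0.2948, 0.0068]
tool_rot: [0.887, 1.381, -0.886]
ft_force: [-0.4, 0.2, 0.3]
grip_width: 1.002
```

```bash
python3 - <<'E'
from h import *
s=info(); plan(s,[.4844,.2968,.004],24.8+90)
E
```

```text
t12.62 p [0.4855 0.2948 0.0068] zyaw -65.34 tilt [ 0.0018 -0.0006] F [-0.4  0.2  0.3] w 1.002 j [-0.    0.45 -0.7   1.86  0.35  0.96 -2.  ]
rot frac [-0.0015  0.0008 -0.0009] deg about x -0.14 | shift in turned frame [ 0.112 -0.006 -0.092] | in present frame [ 0.112 -0.007 -0.092]
```

>>> play_rows([
  {"claw": 0,"linear": [0.13,0,-0.09],"rotation": [-0.0015,0.0008,-0.0009]},
  {"claw": 0.3,"linear": [0,0,0],"rotation": [0,0,0]},
  {"claw": 0.5,"linear": [0,0,0],"rotation": [0,0,0]},
  {"claw": 1,"linear": [0,0,0],"rotation": [0,0,0]},
  {"claw": 1,"linear": [0,0,0],"rotation": [0,0,0]},
  {"claw": 1,"linear": [0,0,0],"rotation": [0,0,0]},
], newtons=40)

```text
time: 13.12
position: [0.4853, 0.2977, 0.0043]
tool_rot: [0.886, 1.383, -0.883]
ft_force: [-0.3, -0.4, -1.3]
grip_width: 0.725
```

>>> play_rows([
  {"claw": 1,"linear": [-0.5,0,0],"rotation": [0,0,0]},
  {"claw": 1,"linear": [-1,0,0],"rotation": [0,0,0]},
  {"claw": 1,"linear": [-1,0,0],"rotation": [0,0,0]},
  {"claw": 1,"linear": [-1,0,0],"rotation": [0.074,0,0]},
  {"claw": 1,"linear": [-1,0,0],"rotation": [0.074,0,0]},
  {"claw": 1,"linear": [-1,0,0],"rotation": [0.074,0,0]},
  {"claw": 1,"linear": [-0.5,0,0],"rotation": [0.074,0,0]},
  {"claw": 1,"linear": [0,0,0],"rotation": [0.074,0,0]},
  {"claw": 1,"linear": [0,0,0],"rotation": [0.05,0,0]},
  {"claw": 1,"linear": [0,0,0],"rotation": [0,0,0]},
])

```text
time: 13.95
position: [0.4832, 0.2982, 0.1698]
tool_rot: [1.398, 1.077, -1.391]
ft_force: [-0.4, -0.1, -1.7]
grip_width: 0.727
```

```bash
python3 - <<'E'
from h import *
s=info()
p0=np.array([.4916,-.0238]); a=np.radians(-15.6); d=np.array([np.cos(a),np.sin(a)]); n=np.array([-d[1],d[0]])
t=p0-.062*d-.005*n; print(t,np.hypot(*t)); plan(s,[*t,.16],-15.6+90)
E
```

```text
t13.95 p [0.4832 0.2982 0.1698] zyaw -104.64 tilt [0.0031 0.0024] F [-0.4 -0.1 -1.7] w 0.727 j [-0.01  0.24 -0.67  1.71  0.16  1.24 -2.55]
[ 0.43053932 -0.01194278] 0.4307049310911996
rot frac [ 0.0107 -0.002  -0.0015] deg about x 0.96 | shift in turned frame [ 0.391  1.309 12.514] | in present frame [ 0.355  1.098 12.535]
```

>>> play_rows([
  {"claw": 1,"linear": [0,0.1,0.96],"rotation": [0,0,0]},
  {"claw": 1,"linear": [0,0.1,0.96],"rotation": [0,0,0]},
  {"claw": 1,"linear": [0,0.1,0.96],"rotation": [0,0,0]},
  {"claw": 1,"linear": [0,0.1,0.96],"rotation": [0,0,0]},
  {"claw": 1,"linear": [0,0.1,0.96],"rotation": [0.01,0,0]},
  {"claw": 1,"linear": [0,0.1,0.96],"rotation": [0,0,0]},
  {"claw": 1,"linear": [0,0.1,0.96],"rotation": [0,0,0]},
  {"claw": 1,"linear": [0,0.1,0.96],"rotation": [0,0,0]},
  {"claw": 1,"linear": [0,0.1,0.96],"rotation": [0,0,0]},
  {"claw": 1,"linear": [0,0.1,0.96],"rotation": [0,0,0]},
])

```text
time: 14.78
position: [0.4429, 0.0591, 0.1719]
tool_rot: [1.383, 1.097, -1.368]
ft_force: [0.9, -0.1, -2.1]
grip_width: 0.733
```

>>> play_rows([
  {"claw": 1,"linear": [0,0.05,0.95],"rotation": [0,0,0]},
  {"claw": 1,"linear": [0,0,0.9],"rotation": [0,0,0]},
  {"claw": 1,"linear": [0,0,0],"rotation": [0,0,0]},
  {"claw": 1,"linear": [0,0,0],"rotation": [0,0,0]},
])

```text
time: 15.12
position: [0.4309, 0.0065, 0.1723]
tool_rot: [1.378, 1.097, -1.368]
ft_force: [0.1, 0.4, -1.4]
grip_width: 0.73
```

```bash
python3 - <<'E'
from h import *
s=info(); im=get_image('wrist'); cv2.imwrite('pics/w8.png',im)
plan(s,[.4305,-.0119,.16],-15.6+90)
E
```

```text
t15.12 p [0.4309 0.0065 0.1723] zyaw -102.84 tilt [0.0031 0.0057] F [ 0.1  0.4 -1.4] w 0.730 j [ 0.37 -0.11 -0.41  2.02 -0.05  1.22 -1.82]
rot frac [ 0.0307 -0.004  -0.001 ] deg about x 2.76 | shift in turned frame [0.49  0.183 0.712] | in present frame [0.486 0.147 0.723]
```

View pics/w8.png

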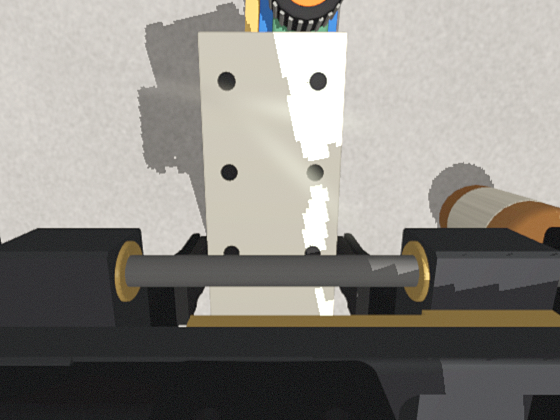

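The wrist view shows the white plate level in the jaws, front corners at (199,32) and (347,32), the same grip as with the blue one. The knob and fence are ahead at (307,5) and (252,15).

>>> play_rows([
  {"claw": 1,"linear": [0,0.15,0.72],"rotation": [0.0307,-0.004,-0.001]},
  {"claw": 1,"linear": [0,0,0],"rotation": [0,0,0]},
  {"claw": 1,"linear": [0.8,0,0],"rotation": [0,0,0]},
  {"claw": 1,"linear": [0.8,0,0],"rotation": [0,0,0]},
  {"claw": 1,"linear": [0.8,0,0],"rotation": [0,0,0]},
  {"claw": 1,"linear": [0.8,0,0],"rotation": [0,0,0]},
  {"claw": 1,"linear": [0.5,0,0],"rotation": [0,0,0]},
  {"claw": 1,"linear": [0,0,0],"rotation": [0,0,0]},
])

```text
time: 15.83
position: [0.4341, -0.0081, 0.0786]
tool_rot: [1.401, 1.07, -1.395]
ft_force: [-0.1, -0.1, -1.0]
grip_width: 0.73
```

```bash
python3 - <<'E'
from h import *
s=info()
plan(s,[.4305,-.0119,.042],-15.6+90)
E
```

```text
t15.83 p [ 0.4341 -0.0081  0.0786] zyaw -104.98 tilt [ 0.0052 -0.0009] F [-0.1 -0.1 -1. ] w 0.730 j [ 0.38  0.   -0.42  2.12  0.    1.01 -1.87]
rot frac [ 0.0068 -0.0003 -0.0033] deg about x 0.62 | shift in turned frame [ 1.465 -0.098  0.186] | in present frame [ 1.464 -0.108  0.186]
```

>>> play_rows([
  {"claw": 1,"linear": [0.5,-0.1,0.19],"rotation": [0.0068,0,-0.0033]},
  {"claw": 1,"linear": [0.5,0,0],"rotation": [0,0,0]},
  {"claw": 1,"linear": [0.4,0,0],"rotation": [0,0,0]},
  {"claw": 1,"linear": [0,0,0],"rotation": [0,0,0]},
])

```text
time: 16.17
position: [0.4316, -0.0113, 0.0426]
tool_rot: [1.407, 1.069, -1.404]
ft_force: [0.2, -0.2, -0.8]
grip_width: 0.728
```

```bash
python3 - <<'E'
from h import *
s=info()
plan(s,[.4305,-.0119,.037],-15.6+90); plan(s,[.4916,-.0238,.037],-15.6+90)
E
```

```text
t16.17 p [ 0.4316 -0.0113  0.0426] zyaw -105.50 tilt [0.0014 0.0008] F [ 0.2 -0.2 -0.8] w 0.728 j [ 0.38  0.06 -0.42  2.16  0.03  0.93 -1.9 ]
rot frac [ 0.0012 -0.0007 -0.0007] deg about x 0.10 | shift in turned frame [ 0.225 -0.037  0.036] | in present frame [ 0.225 -0.038  0.036]
rot frac [ 0.0012 -0.0007 -0.0007] deg about x 0.10 | shift in turned frame [ 0.225  2.445 -0.163] | in present frame [ 0.228  2.445 -0.158]
```

>>> play_rows([
  {"claw": 1,"linear": [0.15,0.1,0],"rotation": [0,0,-0.002]},
  {"claw": 1,"linear": [0.05,0.3,0],"rotation": [0,0,-0.002]},
  {"claw": 1,"linear": [0,0.3,0],"rotation": [0,0,-0.002]},
  {"claw": 1,"linear": [0,0.3,0],"rotation": [0,0,-0.001]},
  {"claw": 1,"linear": [0,0.2,0],"rotation": [0,0,0]},
  {"claw": 1,"linear": [0,0,0],"rotation": [0,0,0]},
])

```text
time: 16.67
position: [0.4666, -0.0208, 0.0392]
tool_rot: [1.406, 1.075, -1.409]
ft_force: [0.6, 0.3, -1.2]
grip_width: 0.729
```

```bash
python3 - <<'E'
from h import *
s=info()
plan(s,[.4916,-.0238,.036],-15.6+90)
E
```

```text
t16.67 p [ 0.4666 -0.0208  0.0392] zyaw -105.53 tilt [-0.0054  0.0035] F [ 0.6  0.3 -1.2] w 0.729 j [ 0.37  0.14 -0.4   2.08  0.06  0.94 -1.91]
rot frac [ 0.0007 -0.0012  0.0039] deg about x 0.07 | shift in turned frame [ 0.128  0.995 -0.153] | in present frame [ 0.122  0.995 -0.152]
```

>>> play_rows([
  {"claw": 1,"linear": [0.1,0,0],"rotation": [0,0,0.003]},
  {"claw": 1,"linear": [0,0.25,0],"rotation": [0,0,0]},
  {"claw": 1,"linear": [0,0.25,0],"rotation": [0,0,0]},
  {"claw": 1,"linear": [0,0.2,0],"rotation": [0,0,0]},
  {"claw": 1,"linear": [0,0,0],"rotation": [0,0,0]},
])

```text
time: 17.08
position: [0.4859, -0.0261, 0.0369]
tool_rot: [1.408, 1.07, -1.405]
ft_force: [0.8, 1.0, -1.4]
grip_width: 0.728
```

```bash
python3 - <<'E'
from h import *
s=info()
plan(s,[.4916,-.0238,.036],-15.6+90)
E
```

```text
t17.08 p [ 0.4859 -0.0261  0.0369] zyaw -105.55 tilt [0.0006 0.002 ] F [ 0.8  1.  -1.4] w 0.728 j [ 0.37  0.18 -0.4   2.04  0.08  0.94 -1.91]
rot frac [ 0.0006 -0.0013 -0.0001] deg about x 0.05 | shift in turned frame [ 0.038  0.197 -0.15 ] | in present frame [ 0.038  0.197 -0.15 ]
```

Nearly there. Push to the end fence, then the side fence, lightly downward.

>>> play_rows([
  {"claw": 1,"linear": [0.04,0.08,0],"rotation": [0,0,0]},
  {"claw": 1,"linear": [0.02,0.08,0],"rotation": [0,0,0]},
  {"claw": 1,"linear": [0,0.08,0],"rotation": [0,0,0]},
  {"claw": 1,"linear": [0,0.06,0],"rotation": [0,0,0]},
], newtons=15)

```text
time: 17.42
position: [0.4906, -0.0271, 0.036]
tool_rot: [1.404, 1.075, -1.411]
ft_force: [-6.4, 0.9, 6.4]
grip_width: 0.733
```

```bash
python3 - <<'E'
from h import *
s=info()
plan(s,[.4916,-.0238,.036],-15.6+90)
E
```

```text
t17.42 p [ 0.4906 -0.0271  0.036 ] zyaw -105.54 tilt [-0.0069  0.0026] F [-6.4  0.9  6.4] w 0.733 j [ 0.37  0.2  -0.39  2.02  0.09  0.95 -1.91]
rot frac [ 0.0007 -0.0004  0.0047] deg about x 0.06 | shift in turned frame [ 0.002  0.002 -0.14 ] | in present frame [ 0.002  0.003 -0.14 ]
```

>>> play_rows([
  {"claw": 1,"linear": [-0.01,-0.01,-0.08],"rotation": [0,0,0.005]},
  {"claw": 1,"linear": [0,0,-0.06],"rotation": [0,0,0]},
  {"claw": 1,"linear": [0,0,-0.06],"rotation": [0,0,0]},
  {"claw": 1,"linear": [0,0.06,-0.06],"rotation": [0,0,0]},
  {"claw": 1,"linear": [0,0.08,-0.06],"rotation": [0,0,0]},
])

```text
time: 17.83
position: [0.4916, -0.0239, 0.036]
tool_rot: [1.4, 1.068, -1.417]
ft_force: [-9.4, -2.3, 7.8]
grip_width: 0.731
```

```bash
python3 - <<'E'
from h import *
s=info()
plan(s,[.4916,-.0238,.036],-15.6+90)
E
```

```text
t17.83 p [ 0.4916 -0.0239  0.036 ] zyaw -105.71 tilt [-0.0084 -0.005 ] F [-9.4 -2.3  7.8] w 0.731 j [ 0.36  0.2  -0.4   2.02  0.1   0.95 -1.93]
rot frac [-0.0012  0.0045  0.0043] deg about x -0.11 | shift in turned frame [-0.001  0.    -0.004] | in present frame [-0.001  0.    -0.004]
```

>>> play_rows([
  {"claw": 1,"linear": [0,0,-0.08],"rotation": [0,0,0]},
  {"claw": 0,"linear": [0,0,0],"rotation": [0,0,0]},
  {"claw": 0,"linear": [0,0,0],"rotation": [0,0.005,0.004]},
  {"claw": 0,"linear": [0,0,0],"rotation": [0,0,0]},
  {"claw": 0,"linear": [-0.3,0,0],"rotation": [0,0,0]},
  {"claw": 0,"linear": [-0.8,0,0],"rotation": [0,0,0]},
  {"claw": 0,"linear": [-1,0,0],"rotation": [0,0,0]},
  {"claw": 0,"linear": [-1,0,0],"rotation": [0,0,0]},
  {"claw": 0,"linear": [-1,0,0],"rotation": [-0.075,0,0]},
  {"claw": 0,"linear": [-0.8,0,0],"rotation": [-0.075,0,0]},
])

```text
time: 18.67
position: [0.4899, -0.0212, 0.1614]
tool_rot: [1.232, 1.2, -1.233]
ft_force: [-0.0, -0.5, 0.1]
grip_width: 1.0
```

```bash
python3 - <<'E'
from h import *
s=info(); im=get_image('wrist'); cv2.imwrite('pics/w9.png',im)
plan(s,[.5686,-.0453,.15],-15.6+90)
E
```

```text
t18.67 p [ 0.4899 -0.0212  0.1614] zyaw -91.74 tilt [-0.0041  0.0032] F [-0.  -0.5  0.1] w 1.000 j [ 0.4   0.05 -0.41  1.9   0.02  1.2  -1.62]
rot frac [ 0.154  -0.0016  0.0029] deg about x 13.86 | shift in turned frame [0.457 3.29  0.08 ] | in present frame [0.44  3.177 0.868]
```

View pics/w9.png

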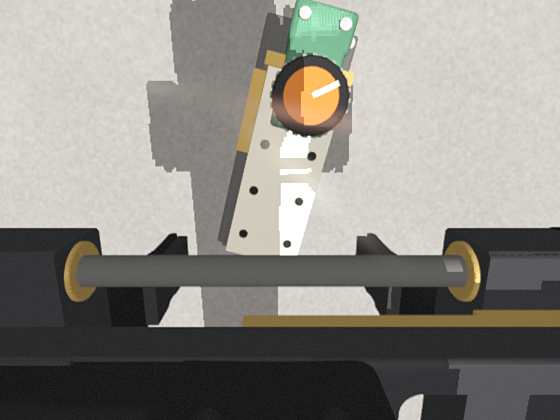

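The wrist view shows the white plate lying on the seat, its left edge flush with the brass fence at (245,150) and running under the knob (310,95).

```bash
python3 - <<'E'
from h import *
s=get_state(); C=cam('wrist',s); im=cv2.imread('pics/w9.png'); hsv=cv2.cvtColor(im,cv2.COLOR_BGR2HSV)
m=((hsv[...,0]<18)&(hsv[...,1]>130)&(hsv[...,2]>90)).astype(np.uint8); m[:40]=0;m[150:]=0;m[:,:270]=0;m[:,345:]=0
m=cv2.morphologyEx(m,cv2.MORPH_CLOSE,np.ones((7,7)))
cs,_=cv2.findContours(m,0,2);c=max(cs,key=cv2.contourArea);(u,v),r=cv2.minEnclosingCircle(c);print(u,v,r,unproj(C,[(u,v)],.121))
# plate left/right edges vs press axis
E
```

```text
310.6729736328125 95.03876495361328 29.720144271850586 [[ 0.57363016 -0.04571285  0.121     ]]
```

>>> play_rows([
  {"claw": 0,"linear": [0,0.79,0.22],"rotation": [0,0,0]},
  {"claw": 0,"linear": [0,0.79,0.22],"rotation": [0,0,0]},
  {"claw": 0,"linear": [0,0.79,0.22],"rotation": [0,0,0]},
  {"claw": 0,"linear": [0,0.79,0.22],"rotation": [0,0,0]},
  {"claw": 0,"linear": [0,0,0],"rotation": [-0.079,0,0]},
  {"claw": 0,"linear": [0,0,0],"rotation": [-0.079,0,0]},
  {"claw": 0,"linear": [0,0,0],"rotation": [-0.079,0,0]},
  {"claw": 0,"linear": [0,0,0],"rotation": [-0.079,0,0]},
  {"claw": 0,"linear": [0,0,0],"rotation": [-0.079,0,0]},
  {"claw": 0,"linear": [0,0,0],"rotation": [-0.079,0,0]},
])

```text
time: 19.55
position: [0.5804, -0.0429, 0.1755]
tool_rot: [0.663, 1.451, -0.644]
ft_force: [0.5, 0.0, 0.2]
grip_width: 0.993
```

>>> play_rows([
  {"claw": 0,"linear": [0,0,0],"rotation": [-0.079,0,0]},
  {"claw": 0,"linear": [0,0,0],"rotation": [-0.079,0,0]},
  {"claw": 0,"linear": [0,0,0],"rotation": [-0.079,0,0]},
  {"claw": 0,"linear": [0,0,0],"rotation": [-0.079,0,0]},
  {"claw": 0,"linear": [0,0,0],"rotation": [-0.079,0,0]},
  {"claw": 0,"linear": [0,0,0],"rotation": [-0.079,0,0]},
  {"claw": 0,"linear": [0,0,0],"rotation": [-0.079,0,0]},
  {"claw": 0,"linear": [0,0,0],"rotation": [-0.079,0,0]},
  {"claw": 0,"linear": [0,0,0],"rotation": [-0.079,0,0]},
  {"claw": 0,"linear": [0,0,0],"rotation": [-0.079,0,0]},
])

```text
time: 20.38
position: [0.5828, -0.0391, 0.1799]
tool_rot: [-0.321, 1.516, 0.321]
ft_force: [0.2, -0.5, 0.9]
grip_width: 0.999
```

>>> play_rows([
  {"claw": 0,"linear": [0,0,0],"rotation": [-0.079,0,0]},
  {"claw": 0,"linear": [0,0,0],"rotation": [-0.079,0,0]},
  {"claw": 0,"linear": [0,0,0],"rotation": [-0.079,0,0]},
  {"claw": 0,"linear": [0,0,0],"rotation": [-0.079,0,0]},
  {"claw": 0,"linear": [0,0,0],"rotation": [-0.079,0,0]},
  {"claw": 0,"linear": [0,0,0],"rotation": [-0.079,0,0]},
  {"claw": 0,"linear": [0,0,0],"rotation": [-0.079,0,0]},
  {"claw": 0,"linear": [0,0,0],"rotation": [-0.079,0,0]},
  {"claw": 0,"linear": [0,0,0],"rotation": [0,0,0]},
])

```text
time: 21.13
position: [0.5848, -0.0361, 0.184]
tool_rot: [-1.102, 1.245, 1.073]
ft_force: [-0.1, 0.5, -0.6]
grip_width: 0.997
```

```bash
python3 - <<'E'
from h import *
s=info(); M=ax(s); y=np.degrees(np.arctan2(M[1,2],M[0,2]))
plan(s,[.5686,-.0453,.15],y)
E
```

```text
t21.13 p [ 0.5848 -0.0361  0.184 ] zyaw 81.03 tilt [0.0369 0.0083] F [-0.1  0.5 -0.6] w 0.997 j [ 0.67  0.25 -0.75  1.68  0.18  1.24  1.3 ]
rot frac [-0.0002  0.0089  0.0224] deg about x -0.01 | shift in turned frame [ 1.359  0.583 -0.463] | in present frame [ 1.331  0.63  -0.482]
```

>>> play_rows([
  {"claw": 0,"linear": [0,0.54,-0.48],"rotation": [0,0.009,0.0224]},
  {"claw": 0,"linear": [0,0,0],"rotation": [0,0,0]},
  {"claw": 0,"linear": [0.7,0,0],"rotation": [0,0,0]},
  {"claw": 0,"linear": [0.6,0,0],"rotation": [0,0,0]},
  {"claw": 0,"linear": [0,0,0],"rotation": [0,0,0]},
])

```text
time: 21.55
position: [0.5723, -0.0445, 0.1527]
tool_rot: [-1.084, 1.279, 1.076]
ft_force: [-0.8, -0.5, -0.9]
grip_width: 0.997
```

```bash
python3 - <<'E'
from h import *
s=info(); M=ax(s); y=np.degrees(np.arctan2(M[1,2],M[0,2]))
plan(s,[.5695,-.0454,.095],y)
E
```

```text
t21.55 p [ 0.5723 -0.0445  0.1527] zyaw 80.10 tilt [0.0079 0.0008] F [-0.8 -0.5 -0.9] w 0.997 j [ 0.67  0.28 -0.74  1.72  0.2   1.21  1.28]
rot frac [-0.      0.0014  0.0049] deg about x -0.00 | shift in turned frame [ 2.308  0.106 -0.054] | in present frame [ 2.307  0.124 -0.059]
```

>>> play_rows([
  {"claw": 0,"linear": [0.5,0.11,-0.055],"rotation": [0,0.0014,0.0049]},
  {"claw": 0,"linear": [0.6,0,0],"rotation": [0,0,0]},
  {"claw": 0,"linear": [0.6,0,0],"rotation": [0,0,0]},
  {"claw": 0,"linear": [0.4,0,0],"rotation": [0,0,0]},
  {"claw": 0.3,"linear": [0,0,0],"rotation": [0,0,0]},
])

```text
time: 21.97
position: [0.5716, -0.0441, 0.0992]
tool_rot: [-1.077, 1.285, 1.073]
ft_force: [0.1, 0.3, 0.1]
grip_width: 0.974
```

```bash
python3 - <<'E'
from h import *
s=info(); M=ax(s); y=np.degrees(np.arctan2(M[1,2],M[0,2]))
plan(s,[.5695,-.0454,.095],y)
E
```

```text
t21.97 p [ 0.5716 -0.0441  0.0992] zyaw 79.70 tilt [0.0047 0.0004] F [0.1 0.3 0.1] w 0.974 j [ 0.65  0.33 -0.72  1.78  0.24  1.12  1.24]
rot frac [-0.      0.0008  0.0029] deg about x -0.00 | shift in turned frame [ 0.169  0.075 -0.065] | in present frame [ 0.169  0.076 -0.065]
```

>>> play_rows([
  {"claw": 0.3,"linear": [0.15,0.07,-0.06],"rotation": [0,0.0008,0.003]},
  {"claw": 0.6,"linear": [0,0,0],"rotation": [0,0,0]},
  {"claw": 1,"linear": [0,0,0],"rotation": [0,0,0]},
  {"claw": 1,"linear": [0,0,0],"rotation": [0,0,0]},
  {"claw": 1,"linear": [0,0,0],"rotation": [0,0,0]},
  {"claw": 1,"linear": [0,0,0],"rotation": [0,0,0]},
  {"claw": 1,"linear": [0,0,0],"rotation": [0,0,0]},
], newtons=20)

```text
time: 22.55
position: [0.5712, -0.0461, 0.0978]
tool_rot: [-1.076, 1.289, 1.072]
ft_force: [-0.4, -2.9, -2.5]
grip_width: 0.527
```

```bash
python3 - <<'E'
from h import *
s=info()
E
```

```text
t22.55 p [ 0.5712 -0.0461  0.0978] zyaw 79.57 tilt [ 0.0027 -0.0015] F [-0.4 -2.9 -2.5] w 0.527 j [ 0.65  0.33 -0.72  1.78  0.24  1.12  1.24]
```

>>> play_rows([
  {"claw": 1,"linear": [0.02,0,0],"rotation": [0.04,0,0]},
  {"claw": 1,"linear": [0.02,0,0],"rotation": [0.075,0,0]},
  {"claw": 1,"linear": [0.02,0,0],"rotation": [0.075,0,0]},
  {"claw": 1,"linear": [0.02,0,0],"rotation": [0.075,0,0]},
  {"claw": 1,"linear": [0.02,0,0],"rotation": [0.075,0,0]},
  {"claw": 1,"linear": [0.02,0,0],"rotation": [0.075,0,0]},
], newtons=45)

```text
time: 23.05
position: [0.5708, -0.0469, 0.0951]
tool_rot: [-0.557, 1.497, 0.553]
ft_force: [0.3, -0.6, -0.8]
grip_width: 0.517
```

```bash
python3 - <<'E'
from h import *
s=info();print(s['torque'].round(2))
E
```

```text
t23.05 p [ 0.5708 -0.0469  0.0951] zyaw 40.67 tilt [ 0.0026 -0.0017] F [ 0.3 -0.6 -0.8] w 0.517 j [ 0.56  0.31 -0.61  1.78  0.2   1.11  0.59]
[-0.11 -0.11  0.19]
```

>>> play_rows([
  {"claw": 1,"linear": [0.02,0,0],"rotation": [0.075,0,0]},
  {"claw": 1,"linear": [0.02,0,0],"rotation": [0.075,0,0]},
  {"claw": 1,"linear": [0.02,0,0],"rotation": [0.075,0,0]},
  {"claw": 1,"linear": [0.02,0,0],"rotation": [0.075,0,0]},
  {"claw": 1,"linear": [0.02,0,0],"rotation": [0.075,0,0]},
  {"claw": 1,"linear": [0.02,0,0],"rotation": [0.075,0,0]},
  {"claw": 1,"linear": [0.02,0,0],"rotation": [0.075,0,0]},
  {"claw": 1,"linear": [0.02,0,0],"rotation": [0.075,0,0]},
])

```text
time: 23.72
position: [0.5696, -0.0472, 0.0911]
tool_rot: [0.216, 1.558, -0.221]
ft_force: [-0.8, -0.9, -0.7]
grip_width: 0.519
```

```bash
python3 - <<'E'
from h import *
s=info();print(s['torque'].round(2))
E
```

```text
t23.72 p [ 0.5696 -0.0472  0.0911] zyaw -15.95 tilt [ 0.0009 -0.0031] F [-0.8 -0.9 -0.7] w 0.519 j [ 0.44  0.29 -0.46  1.79  0.15  1.09 -0.36]
[-0.15 -0.06  0.17]
```

>>> play_rows([
  {"claw": 1,"linear": [0.02,0,0],"rotation": [0.07,0,0]},
  {"claw": 1,"linear": [0.02,0,0],"rotation": [0.07,0,0]},
  {"claw": 1,"linear": [0.02,0,0],"rotation": [0.07,0,0]},
  {"claw": 1,"linear": [0.02,0,0],"rotation": [0.07,0,0]},
])

```text
time: 24.05
position: [0.5691, -0.047, 0.0894]
tool_rot: [0.575, 1.491, -0.581]
ft_force: [-1.1, -1.2, 0.9]
grip_width: 0.522
```

```bash
python3 - <<'E'
from h import *
s=info();print(s['torque'].round(2))
E
```

```text
t24.05 p [ 0.5691 -0.047   0.0894] zyaw -42.34 tilt [ 0.0003 -0.0039] F [-1.1 -1.2  0.9] w 0.522 j [ 0.38  0.28 -0.4   1.8   0.13  1.09 -0.8 ]
[-0.08  0.08  0.51]
```

>>> play_rows([
  {"claw": 1,"linear": [0.02,0,0],"rotation": [0.05,0,0]},
  {"claw": 1,"linear": [0.01,0,0],"rotation": [0.05,0,0]},
  {"claw": 1,"linear": [0,0,0],"rotation": [0.05,0,0]},
], newtons=55)

```text
time: 24.3
position: [0.5722, -0.0443, 0.0896]
tool_rot: [0.757, 1.425, -0.758]
ft_force: [5.8, -1.4, -7.4]
grip_width: 0.518
```

```bash
python3 - <<'E'
from h import *
s=info();print(s['torque'].round(2))
E
```

```text
t24.30 p [ 0.5722 -0.0443  0.0896] zyaw -55.72 tilt [ 0.0075 -0.0047] F [ 5.8 -1.4 -7.4] w 0.518 j [ 0.35  0.28 -0.37  1.8   0.12  1.08 -1.04]
[-0.06 -0.88  1.56]
```

Torque jumped to 1.56 N m, so it is at the stop. Release, lift and check.

>>> play_rows([
  {"claw": 0,"linear": [0,0,0],"rotation": [0,0,0]},
  {"claw": 0,"linear": [0,0,0],"rotation": [0,0,0]},
  {"claw": 0,"linear": [0,0,0],"rotation": [0,0,0]},
  {"claw": 0,"linear": [-0.4,0,0],"rotation": [0,0,0]},
  {"claw": 0,"linear": [-1,0,0],"rotation": [0,0,0]},
  {"claw": 0,"linear": [-1,0,0],"rotation": [0,0,0]},
  {"claw": 0,"linear": [-0.6,-0.8,0],"rotation": [0,0,0]},
  {"claw": 0,"linear": [-0.6,-1,0],"rotation": [0,0,0]},
  {"claw": 0,"linear": [-0.5,-1,0],"rotation": [0,0,0]},
  {"claw": 0,"linear": [0,-0.9,0],"rotation": [0,0,0]},
])

```text
time: 25.13
position: [0.4949, -0.0927, 0.2003]
tool_rot: [0.749, 1.432, -0.743]
ft_force: [0.8, -0.9, -0.1]
grip_width: 0.997
```

```bash
python3 - <<'E'
from h import *
s=info(); im=get_image('wrist'); cv2.imwrite('pics/w10.png',im); cv2.imwrite('pics/s10.png',get_image('scene'));cv2.imwrite('pics/t10.png',get_image('top'))
E
```

```text
t25.13 p [ 0.4949 -0.0927  0.2003] zyaw -54.86 tilt [0.0077 0.0008] F [ 0.8 -0.9 -0.1] w 0.997 j [ 0.47  0.03 -0.34  1.83  0.01  1.27 -0.83]
```

View pics/w10.png

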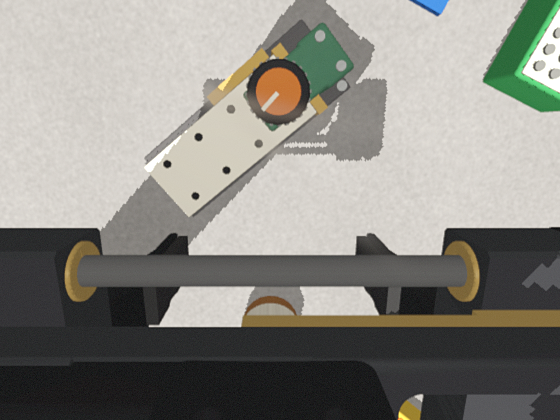

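The wrist view shows the stack in the press with the plate's rear corners at about (147,172) and (192,215), its left edge along the brass fence, and the knob at (279,92) with its pointer now toward (265,108).

```bash
python3 - <<'E'
from h import *
s=get_state(); C=cam('wrist',s)
d=lambda a,b:np.degrees(np.arctan2(*(b-a)[:2][::-1]))
E=unproj(C,[(279,92),(265,107)],.112); a10=d(E[0],E[1])
# w9 tool yaw -91.74 vs now -54.86: use stored pose
s9=dict(position=np.array([.4899,-.0212,.1614])); z=np.radians(-91.74); zz=np.array([np.cos(z),np.sin(z),0]); x=np.array([0,0,-1.])
s9['tool_rot']=R.from_matrix(np.c_[x,np.cross(zz,x),zz]).as_rotvec()
F=unproj(cam('wrist',s9),[(311,95),(340,84)],.121); a9=d(F[0],F[1]); print('cw turn deg',(a9-a10)%360)
im=cv2.imread('pics/w10.png'); hsv=cv2.cvtColor(im,cv2.COLOR_BGR2HSV)
a=cv2.resize(im[10:225,130:365],(640,585),interpolation=cv2.INTER_CUBIC)
b=cv2.imread('pics/s10.png'); b=cv2.resize(b[170:270,225:325],(585,585),interpolation=cv2.INTER_CUBIC)
cv2.imwrite('pics/c10.png',cv2.resize(np.hstack([a,b]),(800,382)))
E
```

```text
cw turn deg 117.70510583498566
```

View pics/c10.png

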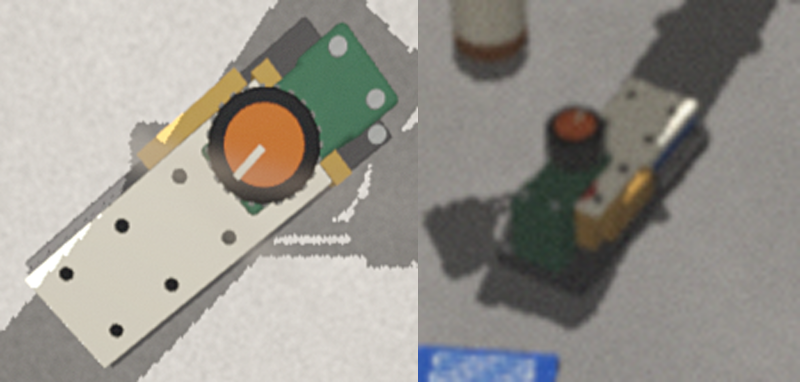

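```bash
python3 - <<'E'
from h import *
s=info(); C=cam('wrist',s); a=np.radians(-15.6); p=np.array([.4916+.022*np.cos(a),-.0238+.022*np.sin(a),0]); Rp=R.from_euler('z',a).as_matrix()
P=lambda uv,z:((unproj(C,uv,z)-p)@Rp*1000).round(1).tolist()
print('rear corners',P([(145.7,169.2),(190.2,215.4)],.044)); print('right edge far',P([(314,111)],.044)); print('knob',P([(279,92)],.112)); print('fence far-left inner corner',P([(210.5,103)],.046))
A=cv2.imread('pics/top0.png').astype(int);B=cv2.imread('pics/t10.png').astype(int)
D=(np.abs(cv2.GaussianBlur(A.astype(np.float32),(5,5),0)-cv2.GaussianBlur(B.astype(np.float32),(5,5),0)).max(2)>35)
n,l,st,c=cv2.connectedComponentsWithStats(D.astype(np.uint8))
print([(st[i,:4].tolist(),int(st[i,4])) for i in range(1,n) if st[i,4]>15])
E
```

```text
t25.28 p [ 0.4937 -0.0935  0.198 ] zyaw -55.07 tilt [0.0044 0.0008] F [ 0.3 -0.1 -0.4] w 1.003 j [ 0.47  0.03 -0.34  1.84  0.01  1.27 -0.83]
rear corners [[-78.6, 28.2, 44.0], [-76.9, -32.2, 44.0]]
right edge far [[77.7, -31.5, 44.0]]
knob [[58.2, -2.1, 112.0]]
fence far-left inner corner [[9.6, 33.6, 46.0]]
[([243, 143, 146, 212], 13924), ([277, 188, 13, 20], 84), ([150, 192, 40, 57], 1184), ([267, 205, 8, 6], 28), ([266, 219, 22, 24], 296), ([362, 255, 152, 76], 5231), ([283, 308, 15, 56], 545), ([520, 326, 40, 51], 1449), ([298, 331, 63, 89], 4024), ([241, 359, 6, 11], 43), ([240, 381, 6, 15], 61), ([241, 409, 7, 11], 60), ([266, 416, 10, 4], 27)]
```

```bash
python3 -c "
from bench import *
print(close_job(),get_state()['time'])"
```

```text
the job is handed in; nothing more can be done
the job is handed in; nothing more can be done
```

The flow cell is stacked and clamped. I laid the 160 x 64 mm blue plate on the seat and the white cover plate on top. Each was pushed against the end fence and the side fence until I felt contact. I then turned the knob clockwise until it stopped tight, let go and handed the job in at about 25 s of the 72 s.

**Squareness:** Both plates came to rest within 0.1 mm of the same gripper position. In the last picture the white plate's right edge lies about 32 mm from the centre line, as it should, and runs parallel to the press within about 0.3°. Its rear end read 77–79 mm from centre, where 80 was expected. I read the rear-left corner as y = 28 mm where 32 was expected; I put this down to a hard-to-place corner in glare.

**Screw:** The knob turned 118° (2.05 rad) by its pointer, just inside the 2 to 2.9 rad it could have been short at the start. It then stopped: torque rose from about 0.2 to 1.56 N m and the gripper slipped on round to 135°. I take that as the hard stop. I did not measure the final height of the knob or the pad.

**Other things on the bench:** Comparing the top view before and after showed changes only at the arm and its shadow, at the press, and where the two plates had been. The arm and its shadow hid parts of that view, so it does not cover every spot. Measured forces stayed below about 15 N.

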